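# Hang a keyhole plate from the magazine on the sloping stand

## Task

Slide the top (blue) plate sideways out of the magazine, along the narrow rest and up to the end stop, leaving the spare plates in the magazine. Then pick it up and hang it on the sloping stand, slot ends up the slope: pass both screw heads through the round holes, slide the plate down the slope until it is fully home, then slide the yellow catch fully across above its top edge and let go. Leave the other things on the bench where they are.

Things in the scene. Friction and masses are not known exactly. Their poses are not given: they have to be found in the camera images.
- plate_center (a point): Centre of the blue keyhole plate, 110 x 56 x 8 mm, 0.12 kg, top of the magazine. x runs along its 110 mm towards the slot ends (the end to be up the slope), y across its 56 mm, z out of its upper face. Keyholes on the line y = 0: round holes 21 mm wide at x = -38 and +22 mm, each with a 9 mm wide slot towards +x in which a screw comes to rest 16 mm further on (x = -22, +38 mm).
- plate_top (a point): Middle of the blue plate's top end (the one the slots point to), half-way through its thickness: 55 mm from plate_center along its x.
- rest_mid (a point): On top of the aluminium rest beside the magazine: where the middle of the plate's underside lies when it touches the end stop. z up, y along the magazine; the plate is slid towards -y. The rest is 36 mm wide and 43 mm above the bench, on a 24 mm rib, so that the plate overhangs it 10 mm on both long sides and can be pinched by its long edges.
- mouth (a point): Middle of the magazine's mouth, level with the rest's top; 68 mm from rest_mid towards +y, same axes. Before sliding, the blue plate spans y = +8 to +118 mm here, its underside 1 mm above this point. Sliding it takes under 2 N.
- rack: Magazine and rest in one, fixed to the bench; axes as rest_mid. The red side walls end 1 mm below the blue plate's top face, 1.5 mm from its long edges: it can be slid out but not pinched there. The end walls stand lower than its underside, so its outer end is open to a push, just above the spare plates. Origin on the bench under the rack, 69 mm from rest_mid towards +y.
- stop (a point): Foot of the red end stop at the far end of the rest, 5 mm high: the plate's leading end comes to it (55 mm from rest_mid towards -y).
- spare_mid: Upper of two bare aluminium spare plates under the blue one, same size and shape; origin at the centre of its underside, 8 mm below the blue plate's underside. Stays in the magazine.
- spare_low: Lower spare plate; origin at the centre of its underside. Stays in the magazine.
- face: Sloping face of the stand, inclined 35 degrees, facing up and towards the robot. Origin on the surface of its black pad, where the middle of the plate's underside lies when the plate is fully home. x up the slope, y to the left, z out of the face. The pad is 36 mm wide and 12 mm proud of the grey board, so the plate's long edges overhang it. Home: plate centre at x = 0, y = 0, z = 4 mm.
- screw_up (a point): Upper screw, at the pad surface: x = +38, y = 0 mm in face. Shank 6 mm thick; brass head 14 mm wide, its underside 9.8 mm and its top 13.8 mm off the pad. The plate goes over both heads when centred at x = +16 mm in face, then slides 16 mm down.
- screw_low (a point): Lower screw, same as the upper, at the pad surface: x = -22, y = 0 mm in face.
- catch (a joint): Travel of the yellow sliding catch, m: 0 fully open (beside the plate's path), 0.040 fully across above the plate's top edge. Moves towards -y of face; friction about 1.5 N, stays where it is left. It cannot pass while the plate is not down.
- catch_knob (a point): Middle of the catch's round yellow knob, 14 mm thick, standing square to the face from 10 to 38 mm off the pad surface (this point: 26 mm). In face: x = 64 mm, y = 62 mm minus the catch's travel. The catch's tongue (1 to 10 mm off the pad, 12 mm wide) reaches 26 mm from the knob's centre towards -y.
- wrench: Bystander: steel wrench lying between rack and stand, 150 mm long; origin under its middle.
- screwdriver: Bystander: screwdriver lying on the bench near the robot; origin under its middle.
- jar: Bystander: glass jar, 60 mm wide, 75 mm tall; origin under its centre.
- block: Bystander: steel block 50 x 50 x 25 mm near the robot; origin under its centre.
- bush: Bystander: turned brass bush, 40 mm wide, 45 mm tall; origin under its centre.
- parts_tray: Bystander: orange parts tray 70 x 120 x 30 mm; origin under its centre.
- brush: Bystander: brush lying behind the rack or stand; origin under its middle.

How it is judged:
On the way, in this order (a step that is already met when the one before it is completed fails the run):
1. the blue plate lies flat on the rest, its leading end within about 10 mm of the end stop, spares still in the magazine (y of plate_center in the frame of rest_mid between -0.005 and 0.013 m and x of plate_center in the frame of rest_mid between -0.012 and 0.012 m and z of plate_center in the frame of rest_mid between 0 and 0.008 m and distance of each of spare_mid, spare_low from where it was at the start of the episode below 0.008 m), for 0.1 s.
2. the plate lies flat on the pad with both screw heads through its round holes, not yet slid down (y of plate_center in the frame of face between -0.005 and 0.005 m and z of plate_center in the frame of face between 0.001 and 0.007 m and angle between the z axis of plate_center and the z axis of face, either way round below 0.07 rad and x of plate_center in the frame of face between 0.008 and 0.024 m), for 0.05 s.
3. the plate is slid down the slope to within 5 mm of home, catch still open (y of plate_center in the frame of face between -0.005 and 0.005 m and z of plate_center in the frame of face between 0.001 and 0.007 m and angle between the z axis of plate_center and the z axis of face, either way round below 0.07 rad and x of plate_center in the frame of face between -0.005 and 0.005 m and x of plate_top in the frame of face between 0.049 and 0.061 m and y of plate_top in the frame of face between -0.007 and 0.007 m and value of joint catch below 0.02 m), for 0.1 s.
4. the catch is across above the plate (y of plate_center in the frame of face between -0.005 and 0.005 m and z of plate_center in the frame of face between 0.001 and 0.007 m and angle between the z axis of plate_center and the z axis of face, either way round below 0.07 rad and x of plate_center in the frame of face between -0.005 and 0.005 m and x of plate_top in the frame of face between 0.049 and 0.061 m and y of plate_top in the frame of face between -0.007 and 0.007 m and value of joint catch above 0.034 m), for 0.1 s.
At the end, for the whole second after the job is handed in: The blue plate hangs on both screws flat on the pad, slots up the slope, within 5 mm of fully home and 5 mm sideways, within 3 mm of the pad, at rest and released; the catch has travelled at least 34 of its 40 mm; both spare plates are within 8 mm of where they were (all of step 4 and contact force between plate and the fingers below 0.1 N and linear speed of plate below 0.01 m/s and distance of each of spare_mid, spare_low from where it was at the start of the episode below 0.008 m); the robot touches nothing.
It fails at once if a bystander is shoved more than 30 mm (distance of any of wrench, screwdriver, jar, block, bush, parts_tray, brush from where it was at the start of the episode above 0.03 m).
It fails at once if a spare plate is dragged out of place (more than 15 mm) (distance of any of spare_mid, spare_low from where it was at the start of the episode above 0.015 m).
It also fails if it takes over 64 s, if anything falls off the work surface, if the arm or the gripper's body presses on something with over 40 N, if the wrist force passes 120 N, or if a joint passes its speed limit or range.

## Robot

A 7-joint arm with a two-finger parallel gripper is mounted at the origin on the work surface. World frame = base frame: x ahead of the robot, y to its left, z up, the work surface at z = 0. Lengths are in m, angles in rad, forces in N, time in s.
With the tool pointing down it reaches from about 0.4 to 0.9 m from the base axis. Payload 5.5 kg.
Tool frame: the origin (TCP) lies midway between the tips of the shut fingers; the grasp point (between the pads) lies 19 mm behind it (manip.grip_depth is the distance from the TCP to the grasp point, in m); z points along the fingers, x is the direction in which the jaws open and shut, and the axes are right-handed (so a half turn about z gives the same grasp; the last joint's range is limited). The gripper opens to 92 mm and grips with 3 to 60 N. Pads are 19 mm wide; open, the fingers measure 130 mm over their backs; the gripper's body (75 mm by 190 mm) begins 47 mm behind the grasp point.
Start: joints at [1.589, 0.501, -0.427, 1.55, 0.221, 1.138, -0.21], TCP at [0.158, -0.631, 0.227] pointing down, gripper open.
Joint ranges: [-2.88, 2.88], [-0.31, 2.03], [-1.54, 1.56], [0.2, 2.42], [-1.41, 4.55], [0.19, 2.02], [-2.57, 2.57]. Speed limits (rad/s): [2.57, 2.57, 3.14, 3.14, 3.14, 3.14, 3.14].

## Interface

Orientations are given as a unit quaternion [x, y, z, w].
In Python, from bench import manip, effector, viewer gives the robot as it stands. Calls block until the motion is done:
- manip.move_pose(position, orientation): joint-space move of the TCP to a pose.
- manip.servo_line(position, ori=None, vel=0.15): straight line of the TCP; ori=None keeps the orientation; vel is the mean speed in m/s.
- manip.movej(angles): joint-space move.
- effector.open_jaws() and effector.close(f_grip=None): open the fingers fully, or close them until they stop; f_grip is the grip in N (None keeps the last).
- manip.sleep(seconds).
- manip.solve_ik(position, orientation): joint angles nearest the present ones, or None.
- viewer.get_image(name): name is "scene" or "top"; returns the picture (384x512x3 uint8, red, green, blue); there is no depth.
- viewer.get_calibration(name): a dict with "vfov" (degrees; the focal length in pixels is half the picture's height over the tangent of half this angle, whatever the lens; pixels are square), "cx", "cy" (the principal point, pixels), "dist_coeffs" ([k1, k2, p1, p2, k3] as OpenCV has them; the pictures are not rectified), "eye" and "attitude" of the camera in the world. Camera axes: x right, y down, z forward; pixel columns grow to the right and rows downward; lengths in m; the calibration is good to about 2 mm. A picture is of the moment at which its call begins. get_calibration takes no time and is no camera call.
A pose or a line that the arm cannot do raises manip.PlanningError and nothing moves.
- manip.hand_in(): hands the job in, once; it reports no verdict.
Readings, each from a call of its own:
- manip.current_clock(): time.
- manip.current_q(): joint angles.
- manip.current_joint_velocities(): joint speeds.
- manip.current_tau(): joint torques, N m.
- manip.current_tool_pos(): TCP position.
- manip.current_tcp_rot(): TCP orientation.
- manip.current_force(): force on the tool from outside, world axes, zero at the start.
- manip.current_wrist_torque(): the same for the moment, N m.
- manip.current_finger_gap(): finger opening in m.
Only numpy, scipy, OpenCV 4.12 (cv2) and the standard library are available. Lean on these libraries where they do the work, as an engineer would, in place of code of your own. Each camera call takes 0.05 s, during which the arm holds its last target.

## Working session

There is one attempt and no reset: what is moved stays moved. The work goes in short steps, each a Python script; the robot and the scene stay as the last script left them, time stands still between calls to the robot, and variables do not carry over. Pictures are saved under pics/ and viewed, and the job is handed in when it is done.

```bash
ls; mkdir -p pics
python3 - <<'E'
from bench import manip, effector, viewer
import cv2
for n in("scene","top"):
    im=viewer.get_image(n); cv2.imwrite(f"pics/{n}0.png",im[:,:,::-1]); 
    print(n,viewer.get_calibration(n))
print(manip.current_clock(),manip.current_tool_pos(),manip.current_tcp_rot(),manip.current_finger_gap())
E
```

```text
pics
scene {'vfov': 47.950410997219876, 'cx': 254.44326127846665, 'cy': 188.57071496758664, 'dist_coeffs': array([-0.1013835,  0.       ,  0.       ,  0.       ,  0.       ]), 'eye': array([1.03424294, 0.10186702, 0.88645963]), 'attitude': array([ 0.57849728,  0.76538769, -0.22092779, -0.17525266])}
top {'vfov': 54.387470026708044, 'cx': 251.28716922279372, 'cy': 193.11018736792784, 'dist_coeffs': array([-0.10430386,  0.        ,  0.        ,  0.        ,  0.        ]), 'eye': array([ 0.46714617, -0.0276701 ,  1.07182488]), 'attitude': array([-0.70322088,  0.70861573, -0.02610572,  0.0516007 ])}
0.1 [ 0.15732759 -0.63002648  0.2257771 ] [ 7.88149786e-01 -6.15482845e-01 -6.78628412e-04 -5.66424857e-04] 0.09206127987832757
```

View pics/scene0.png

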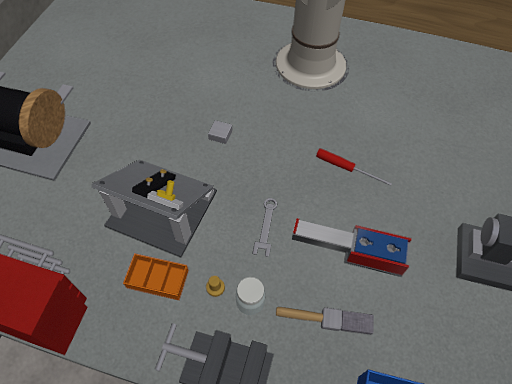

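View pics/top0.png

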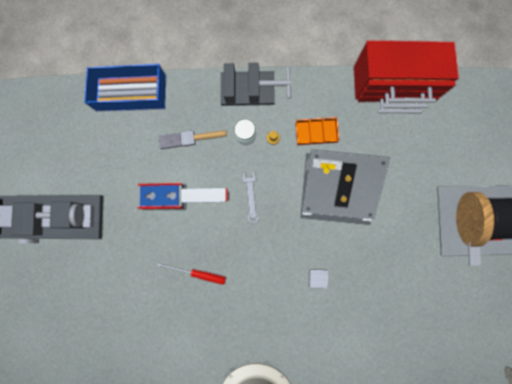

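```bash
cat > h.py <<'E'
import numpy as np, cv2
from scipy.spatial.transform import Rotation as R
from bench import manip, effector, viewer
def cal(n):
    c=viewer.get_calibration(n); f=192/np.tan(np.radians(c['vfov'])/2)
    K=np.array([[f,0,c['cx']],[0,f,c['cy']],[0,0,1]]); return K,np.array(c['dist_coeffs']),np.array(c['eye']),R.from_quat(c['attitude']).as_matrix()
def ray(n,p):
    K,d,e,A=cal(n); u=cv2.undistortPointsIter(np.float64(p).reshape(-1,1,2),K,d,None,None,(3,50,1e-12)).reshape(-1,2)
    r=np.c_[u,np.ones(len(u))]@A.T; return e,r/np.linalg.norm(r,axis=1)[:,None]
def plane(n,p,z):
    e,r=ray(n,p); return e+r*((z-e[2])/r[:,2])[:,None]
def proj(n,X):
    K,d,e,A=cal(n); Xc=(np.float64(X).reshape(-1,3)-e)@A
    return cv2.projectPoints(Xc,np.zeros(3),np.zeros(3),K,d)[0].reshape(-1,2)
def tri(ps,pt):
    e1,r1=ray('scene',ps);e2,r2=ray('top',pt); out=[]
    for a,b in zip(r1,r2):
        s=np.linalg.lstsq(np.c_[a,-b],e2-e1,rcond=None)[0]
        P,Q=e1+s[0]*a,e2+s[1]*b; out.append(np.r_[(P+Q)/2,np.linalg.norm(P-Q)])
    return np.array(out)
def crop(n,name,x0,x1,y0,y1,im=None,save=True):
    im=viewer.get_image(n) if im is None else im
    c=im[y0:y1,x0:x1]; s=min(800/c.shape[1],600/c.shape[0])
    s=int(s); cv2.imwrite(f"pics/{name}.png",cv2.resize(c[:,:,::-1],None,fx=s,fy=s,interpolation=cv2.INTER_CUBIC)); print(name,'scale',s,'origin',x0,y0)
    return im
E
python3 - <<'E'
from h import *
np.set_printoptions(precision=4,suppress=True)
S=cv2.imread('pics/scene0.png')[:,:,::-1];T=cv2.imread('pics/top0.png')[:,:,::-1]
crop('scene','s_stand',85,225,150,255,S);crop('top','t_stand',295,395,145,225,T)
crop('scene','s_rack',285,415,210,280,S);crop('top','t_rack',130,235,175,215,T)
for n,im in(('scene',S),('top',T)):
    hsv=cv2.cvtColor(np.ascontiguousarray(im),cv2.COLOR_RGB2HSV)
    b=cv2.inRange(hsv,(100,120,60),(125,255,255))
    nl,l,st,c=cv2.connectedComponentsWithStats(b)
    for i in range(1,nl):
        if st[i,4]>80: print(n,'blue',st[i],c[i],plane(n,[c[i]],.052))
    y=cv2.inRange(hsv,(24,150,120),(34,255,255))
    nl,l,st,c=cv2.connectedComponentsWithStats(y)
    for i in range(1,nl):
        if st[i,4]>8: print(n,'yel',st[i],c[i])
E
```

```text
s_stand scale 5 origin 85 150
t_stand scale 7 origin 295 145
s_rack scale 6 origin 285 210
t_rack scale 7 origin 130 175
scene blue [ 355  229   53   34 1023] [381.7361 245.7576] [[0.5793 0.2696 0.052 ]]
scene blue [358 370  66  14 472] [383.0847 378.6292] [[0.8495 0.3072 0.052 ]]
scene yel [157 180  18  21 187] [167.1016 191.2941]
top blue [  85   64   80   47 1934] [123.3645  86.3976] [[0.8993 0.3835 0.052 ]]
top blue [140 186  38  19 579] [158.525  195.2142] [[0.5765 0.2678 0.052 ]]
top yel [321 164  14   9  79] [327.1392 167.0506]
```

View pics/s_stand.png

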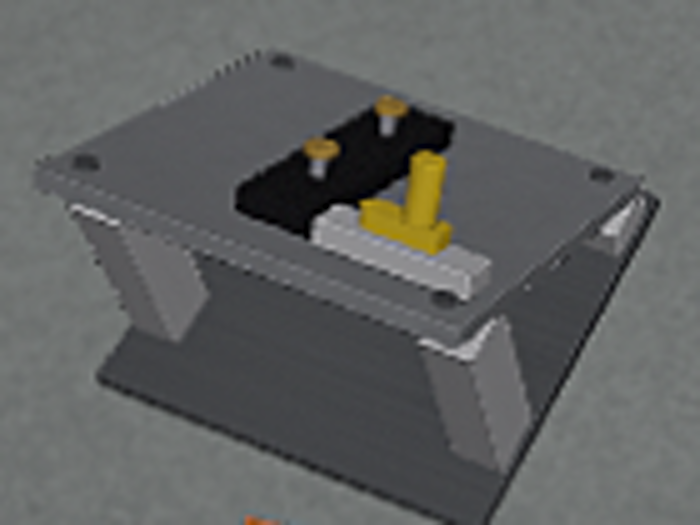

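View pics/t_stand.png

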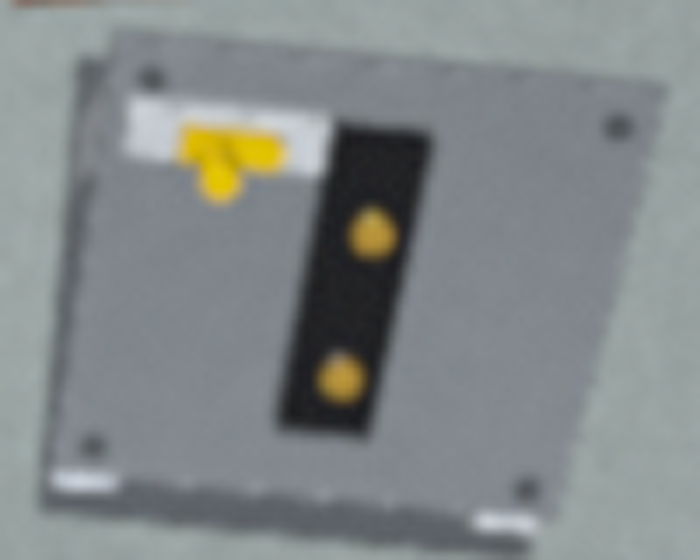

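View pics/s_rack.png

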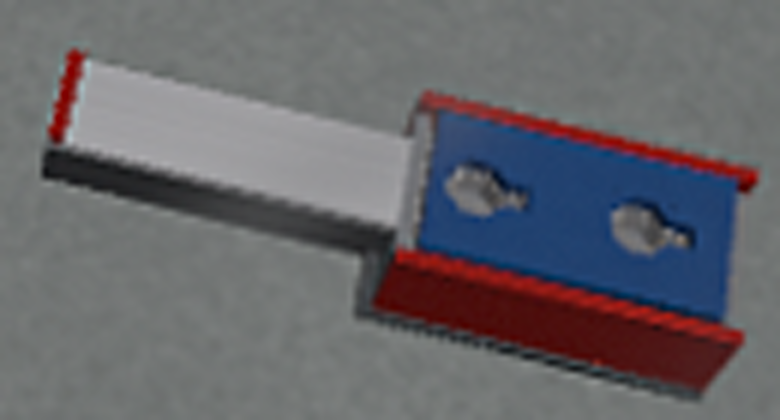

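View pics/t_rack.png

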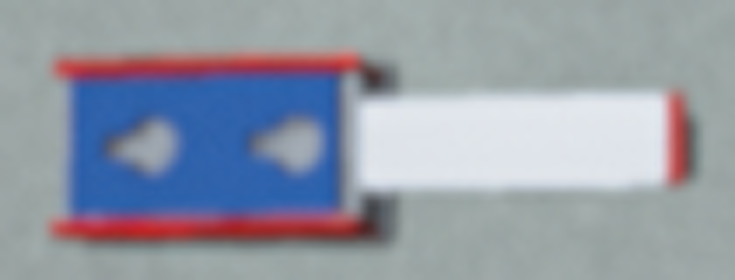

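Run:
```python
from h import *
np.set_printoptions(precision=4,suppress=True)
P={}
for n,box in(('scene',(85,225,150,255)),('top',(295,395,145,225))):
    im=cv2.imread(f'pics/{n}0.png')[:,:,::-1]
    hsv=cv2.cvtColor(np.ascontiguousarray(im),cv2.COLOR_RGB2HSV)
    x0,x1,y0,y1=box
    m=np.zeros(hsv.shape[:2],np.uint8); m[y0:y1,x0:x1]=255
    br=cv2.inRange(hsv,(12,90,90),(24,255,230))&m
    nl,l,st,c=cv2.connectedComponentsWithStats(br)
    print(n,'brass',[(st[i].tolist(),c[i].round(2).tolist()) for i in range(1,nl) if st[i,4]>5])
    # blue plate quad & stop & pad
    b=cv2.inRange(hsv,(100,120,60),(125,255,255)); b[:, :]=b
    bx=(345,415,220,275) if n=='scene' else (135,182,180,210)
    mm=np.zeros_like(b); mm[bx[2]:bx[3],bx[0]:bx[1]]=b[bx[2]:bx[3],bx[0]:bx[1]]
    h=cv2.convexHull(max(cv2.findContours(mm,cv2.RETR_EXTERNAL,cv2.CHAIN_APPROX_NONE)[0],key=cv2.contourArea))
    q=cv2.approxPolyN(h,4,ensure_convex=True).reshape(-1,2).astype(float)
    w=plane(n,q,.052); print(n,'quad',q.tolist()); print(w, np.linalg.norm(w-np.roll(w,-1,0),axis=1), w.mean(0))
    r=(cv2.inRange(hsv,(0,120,60),(8,255,255))|cv2.inRange(hsv,(172,120,60),(180,255,255)))
    nl,l,st,c=cv2.connectedComponentsWithStats(r)
    for i in range(1,nl):
        if 8<st[i,4]<150: print('red',st[i],c[i],plane(n,[c[i]],.048))
    # pad
    k=cv2.inRange(hsv,(0,0,0),(180,255,45))&m
    nl,l,st,c=cv2.connectedComponentsWithStats(k); i=1+np.argmax(st[1:,4]); print('dark',st[i],c[i])
```

```text
scene brass [([160, 169, 6, 4, 19], [162.53, 170.74]), ([146, 178, 7, 4, 24], [148.79, 179.38]), ([157, 180, 19, 21, 113], [167.45, 189.96])]
scene quad [[407.0, 240.0], [405.0, 263.0], [354.0, 251.0], [358.0, 228.0]]
[[0.5505 0.3221 0.052 ]
 [0.6062 0.3229 0.052 ]
 [0.6077 0.2132 0.052 ]
 [0.5505 0.2133 0.052 ]] [0.0556 0.1097 0.0572 0.1088] [0.5787 0.2679 0.052 ]
red [293 218   6  16  38] [295.5 225.5] [[0.5798 0.0794 0.048 ]]
red [356 225  55  17 111] [383.2162 232.4955] [[0.544  0.2697 0.048 ]]
dark [132 172  44  26 495] [152.8566 183.697 ]
top brass [([321, 163, 15, 11, 48], [327.02, 167.44]), ([345, 175, 7, 7, 38], [347.79, 178.16]), ([341, 196, 6, 6, 31], [343.55, 198.58])]
top quad [[177.0, 186.0], [177.0, 204.0], [140.0, 204.0], [140.0, 186.0]]
[[0.6018 0.2158 0.052 ]
 [0.5516 0.215  0.052 ]
 [0.5523 0.3203 0.052 ]
 [0.6031 0.3217 0.052 ]] [0.0503 0.1054 0.0508 0.1059] [0.5772 0.2682 0.052 ]
red [118  79  10   1  10] [122.5  79. ] [[0.9243 0.3891 0.048 ]]
red [100  80   7   4  10] [102.4  82.1] [[0.9175 0.4512 0.048 ]]
red [139 183  42   3  63] [162.     183.7619] [[0.6092 0.2597 0.048 ]]
red [226 190   2  10  18] [226.4444 194.9444] [[0.5759 0.0778 0.048 ]]
red [138 206  45   3  96] [161.1042 207.3438] [[0.5429 0.2609 0.048 ]]
red [495 238   7   2  12] [498.  238.5] [[ 0.4459 -0.6814  0.048 ]]
dark [336 164  19  42 378] [344.9339 183.3201]
```

Run:
```python
from h import *
np.set_printoptions(precision=4,suppress=True)
ps=[[162.53,170.74],[148.79,179.38],[170.2,181.2]]; pt=[[343.55,198.58],[347.79,178.16],[326,171]]
X=tri(ps,pt); print(X)
print(tri([[381.2,245.5]],[[158.5,195]]))
d=X[1,:3]-X[0,:3]; print(np.linalg.norm(d),np.degrees(np.arctan2(d[2],np.hypot(*d[:2]))),np.degrees(np.arctan2(d[1],d[0])))
yaw=np.arctan2(d[1],d[0])
Rf=R.from_euler('zy',[yaw,-np.radians(35)]).as_matrix(); print(Rf)
for F,x in zip([[-.022,0,.0138],[.038,0,.0138],[.064,.062,.038]],X): print(x[:3]-Rf@np.array(F))
# pad/board corners: top image crop px/7
tc=np.array([[125,30],[668,88],[45,490],[560,520],[338,125],[433,135],[280,430],[368,436]])
o=(X[0,:3]+X[1,:3])/2-Rf@np.array([.008,0,.0138])
nrm=Rf[:,2]
for c,h in zip(tc,[-.012]*4+[0]*4):
    e,r=ray('top',[(c+.5)/7-.5+[295,145]]); p0=o+nrm*h
    p=e+r[0]*(nrm@(p0-e))/(nrm@r[0]); print(c,(p-o)@Rf)
```

```text
[[ 0.5576 -0.2328  0.1034  0.0002]
 [ 0.6063 -0.2383  0.1362  0.0001]
 [ 0.6191 -0.1782  0.1727  0.0013]]
[[0.5774 0.2688 0.0491 0.0002]]
0.05889736419265773 33.833471296434965 -6.463648869354459
[[ 0.8139  0.0922 -0.5736]
 [-0.1126  0.9936  0.    ]
 [ 0.5699  0.0646  0.8192]]
[ 0.5835 -0.2353  0.1047]
[ 0.5832 -0.2341  0.1033]
[ 0.5831 -0.2326  0.101 ]
[125  30] [ 0.0969  0.098  -0.012 ]
[668  88] [ 0.0954 -0.1024 -0.012 ]
[ 45 490] [-0.0971  0.0974 -0.012 ]
[560 520] [-0.0904 -0.1081 -0.012 ]
[338 125] [0.0733 0.0181 0.    ]
[433 135] [ 0.073  -0.0169  0.    ]
[280 430] [-0.054   0.0144 -0.    ]
[368 436] [-0.0533 -0.0197  0.    ]
```

Run:
```python
from h import *
np.set_printoptions(precision=4,suppress=True)
yaw0=np.radians(-6.46); Rf=R.from_euler('zy',[yaw0,-np.radians(35)]).as_matrix()
o=np.array([.5833,-.2345,.1035])
def onface(n,p,h):
    e,r=ray(n,p); nn=Rf[:,2]; return ((e+r*((nn@(o+nn*h-e))/(r@nn))[:,None])-o)@Rf
T=cv2.imread('pics/top0.png')[:,:,::-1]; g=T.mean(2)
def cross(line,level):
    i=np.where((line[:-1]-level)*(line[1:]-level)<0)[0]; return [k+(line[k]-level)/(line[k]-line[k+1]) for k in i]
# pad rows: edges at level mid
for side in (0,1):
    pts=[]
    for y in range(170,204):
        c=cross(g[y,330:362],75); 
        if len(c)>=2: pts.append([330+(c[0] if side==0 else c[-1]),y])
    w=onface('top',pts,0.); k=np.polyfit(w[:,0],w[:,1],1)
    res=w[:,1]-np.polyval(k,w[:,0]); ok=abs(res)<.001; k=np.polyfit(w[ok,0],w[ok,1],1)
    print('top side',side,len(pts),ok.sum(),np.degrees(k[0]),k[1],abs(res[ok]).max())
S=cv2.imread('pics/scene0.png')[:,:,::-1]; g=S.mean(2)
# scene: pad left-upper edge (face -y side) columns 133..158
pts=[]
for x in range(136,158):
    c=cross(g[165:195,x],60)
    if c: pts.append([x,165+c[0]])
w=onface('scene',pts,0.); k=np.polyfit(w[:,0],w[:,1],1);res=w[:,1]-np.polyval(k,w[:,0]); ok=abs(res)<.0015; k=np.polyfit(w[ok,0],w[ok,1],1)
print('scene -y edge',len(pts),ok.sum(),np.degrees(k[0]),k[1]); print(w[:,:2][::3])
# screws on face
print(onface('top',[[343.55,198.58],[347.79,178.16]],.0138),onface('scene',[[162.53,170.74],[148.79,179.38]],.0138))
```

```text
top side 0 34 30 1.3915110012301666 0.017412691694053208 0.0009940764416856082
top side 1 34 34 1.1264542690150952 -0.0183627686655338 0.00021486951985651495
scene -y edge 22 6 1.8625787420065707 -0.02263860073622264
[[ 0.0488 -0.0229]
 [ 0.0384 -0.0223]
 [ 0.0269 -0.0222]
 [ 0.0148 -0.0223]
 [ 0.0379 -0.0004]
 [-0.0114 -0.0232]
 [-0.0247 -0.0235]
 [-0.0386 -0.024 ]]
[[-0.0216 -0.0009  0.0138]
 [ 0.0378  0.0005  0.0138]] [[-0.0229 -0.0018  0.0138]
 [ 0.0381  0.0006  0.0138]]
```

```bash
cat >> h.py <<'E'
YAW=np.radians(-5.2); O=np.array([.5833,-.2348,.1035])
RF=R.from_euler('zy',[YAW,-np.radians(35)]).as_matrix()
RM=np.array([.578,.137,.043])
def fp(x,y,z): return O+RF@np.array([x,y,z])
def q_down(s=1): return R.from_matrix(np.array([[s,0,0],[0,-s,0],[0,0,-1.]]).T).as_quat()
def q_face(kind,s=1):   # kind 'y': jaw along face y ; 'x': jaw along face x
    a=RF[:,1 if kind=='y' else 0]*s; z=-RF[:,2]; return R.from_matrix(np.c_[a,np.cross(z,a),z]).as_quat()
def st():
    print('t %.2f'%manip.current_clock(),'p',np.round(manip.current_tool_pos(),4),'f',np.round(manip.current_force(),2),'gap %.4f'%manip.current_finger_gap())
E
python3 - <<'E'
from h import *
np.set_printoptions(precision=2,suppress=True)
for s in(1,-1):
    print('push',s,manip.solve_ik([.578,.36,.2],q_down(s)),manip.solve_ik([.578,.202,.047],q_down(s)),manip.solve_ik([.578,.137,.036],q_down(s)))
    for k in 'yx': print('face',k,s,manip.solve_ik(fp(.016,0,.1),q_face(k,s)),manip.solve_ik(fp(.06,.1,.02),q_face(k,s)))
E
```

```text
push 1 [ 0.13  0.94 -1.31  1.47  0.91  1.42 -1.2 ] [ 0.34  0.93 -1.07  1.75  0.93  1.06 -1.07] [ 0.25  0.74 -0.72  1.81  0.64  0.84 -0.79]
face y 1 [ 1.45  0.33 -1.    2.2  -0.13  0.22  2.14] [ 1.16  0.55 -1.09  2.15  1.34  0.32  0.55]
face x 1 [ 1.47  0.34 -1.03  2.2  -0.06  0.22  0.51] [ 1.16  0.55 -1.09  2.15  1.34  0.32 -1.02]
push -1 [ 0.13  0.94 -1.31  1.47  0.91  1.42  1.94] [ 0.44  1.12 -1.31  1.75  1.15  1.26  1.96] [ 0.56  1.13 -1.31  1.8   1.18  1.24  2.03]
face y -1 [ 1.3   0.27 -0.83  2.21 -0.46  0.24 -0.7 ] [ 0.06  0.31  0.23  2.18 -1.31  0.23 -0.16]
face x -1 [ 1.07  0.22 -0.56  2.21 -0.75  0.28 -2.01] [ 0.06  0.31  0.23  2.18 -1.31  0.23 -1.74]
```

Run:
```python
from h import *
p=manip.current_tool_pos()
manip.servo_line([p[0],p[1],.33],vel=.3)
effector.close(10)
manip.move_pose([.50,-.15,.34],q_down(1)); st()
manip.move_pose([.578,.352,.20],q_down(1)); st()
manip.servo_line([.578,.352,.0475],vel=.2); st()
crop('top','t1',60,260,140,260); crop('scene','s1',270,450,180,300); st()
```

```text
t 4.14 p [ 0.4998 -0.1517  0.3398] f [-0.92  0.64 -0.49] gap 0.0009
t 6.05 p [0.5794 0.3503 0.2003] f [ 0.31  0.91 -0.23] gap 0.0002
t 6.96 p [0.5788 0.3528 0.049 ] f [-0.19 -0.37  0.16] gap 0.0006
t1 scale 4 origin 60 140
s1 scale 4 origin 270 180
t 7.06 p [0.5791 0.3529 0.0495] f [-0.24 -0.32 -0.74] gap 0.0006
```

View pics/s1.png

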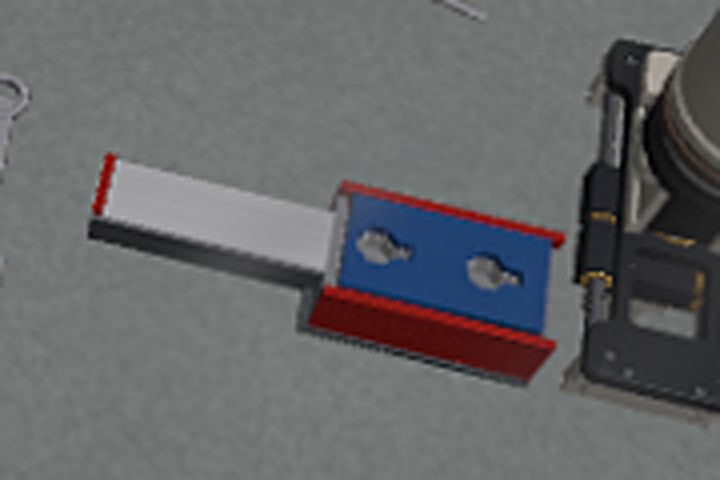

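Run:
```python
from h import *
manip.servo_line([.578,.345,.0468],vel=.1)
manip.servo_line([.578,.300,.0468],vel=.08); st()
manip.servo_line([.578,.208,.0468],vel=.08); st()
crop('top','t2',120,240,170,220); crop('scene','s2',270,430,200,290)
```

```text
t 8.02 p [0.5781 0.2996 0.0468] f [-0.08 -0.62 -0.74] gap 0.0005
t 9.32 p [0.5779 0.2088 0.0469] f [ 0.96 -0.11  0.27] gap 0.0004
t2 scale 6 origin 120 170
s2 scale 5 origin 270 200
```

View pics/s2.png

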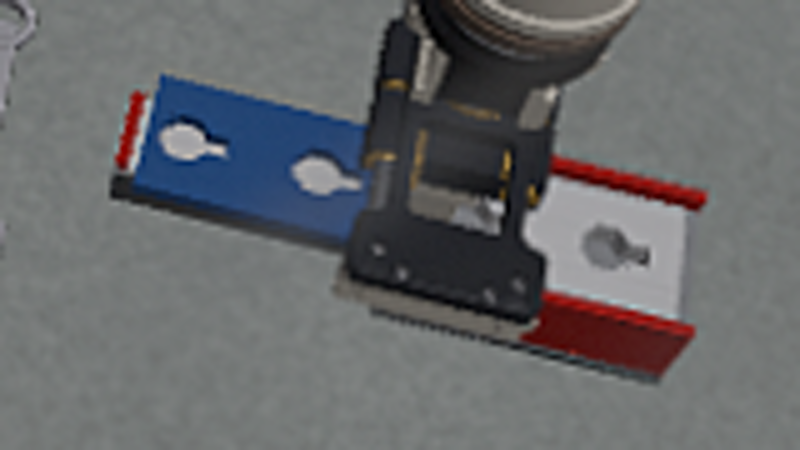

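View pics/t2.png

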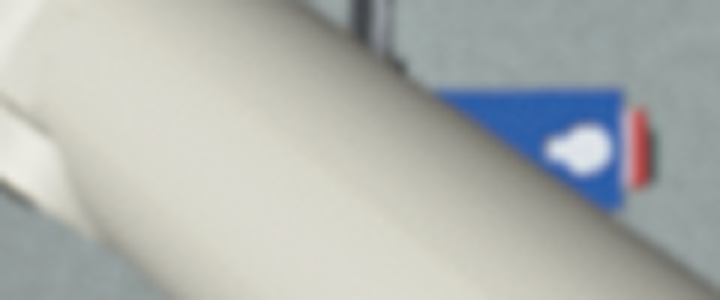

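Run:
```python
from h import *
y=.208
while y>.194:
    y-=.0015; manip.servo_line([.578,y,.0468],vel=.05)
    f=np.mean([manip.current_force()[1] for _ in range(5)]); print(round(y,4),round(f,2))
    if f>4: break
st()
manip.servo_line([.578,y+.004,.0468],vel=.1); crop('scene','s3',270,430,200,290)
manip.servo_line([.578,y+.02,.0468],vel=.1)
manip.servo_line([.578,y+.02,.17],vel=.25); st()
```

```text
0.2065 0.16
0.205 0.25
0.2035 0.23
0.202 3.07
0.2005 6.78
t 10.67 p [0.5777 0.203  0.0472] f [-1.09  6.78 -0.53] gap 0.0005
s3 scale 5 origin 270 200
t 11.92 p [0.5781 0.2195 0.17  ] f [-0.27 -0.2  -0.02] gap 0.0006
```

View pics/s3.png

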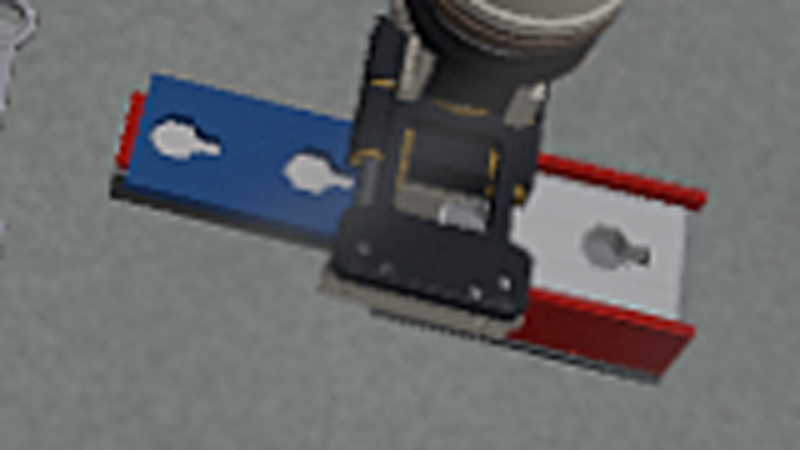

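Run:
```python
from h import *
effector.open_jaws()
manip.servo_line([.578,.1375,.17],vel=.25)
manip.servo_line([.578,.1375,.037],vel=.15); st()
effector.close(25); st()
manip.servo_line([.578,.1375,.14],vel=.15); st()
crop('scene','s4',250,430,150,290)
```

```text
t 14.89 p [0.5787 0.1382 0.0379] f [-0.02 -0.09  0.27] gap 0.0918
t 15.56 p [0.5781 0.1374 0.0371] f [ 0.48 -0.24  1.51] gap 0.0555
t 16.39 p [0.5774 0.1369 0.1392] f [ 0.38  0.12 -1.63] gap 0.0555
s4 scale 4 origin 250 150
```

View pics/s4.png

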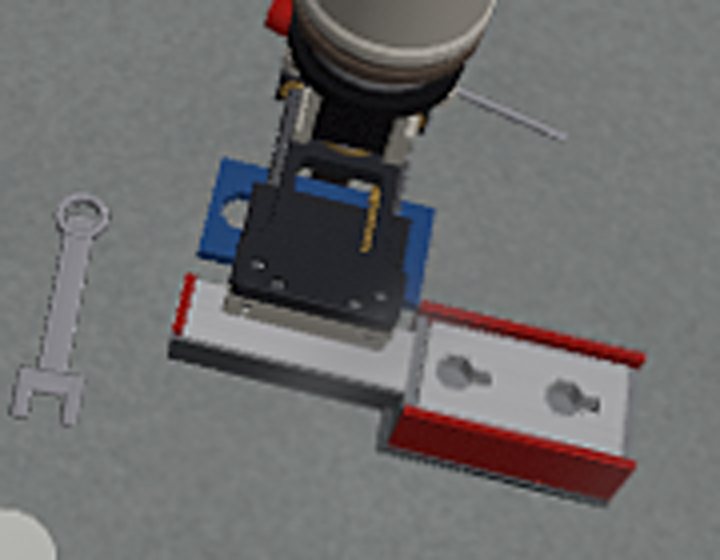

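Run:
```python
from h import *
np.set_printoptions(precision=4,suppress=True)
c=np.array([[222,158],[435,210],[198,257],[415,305]]);w=plane('scene',(c+.5)/4-.5+[250,150],.154);print(w,w.mean(0))
p=manip.current_tool_pos(); print(p, R.from_quat(manip.current_tcp_rot()).as_matrix())
manip.servo_line([.56,.12,.30],vel=.3)
manip.move_pose(fp(.016,0,.12),q_face('y',-1)); st()
np.save('a.npy',0)
crop('scene','s5',85,285,110,260); crop('top','t5',275,415,125,235)
print(manip.current_q())
```

```text
[[0.5508 0.0828 0.154 ]
 [0.5514 0.192  0.154 ]
 [0.6103 0.0834 0.154 ]
 [0.6075 0.1903 0.154 ]] [0.58   0.1371 0.154 ]
[0.5772 0.1369 0.1388] [[ 1.     -0.0002 -0.002 ]
 [-0.0002 -1.     -0.0007]
 [-0.002   0.0007 -1.    ]]
t 18.52 p [ 0.5283 -0.2347  0.211 ] f [ 0.64 -0.44 -0.62] gap 0.0557
s5 scale 4 origin 85 110
t5 scale 5 origin 275 125
[ 1.5498  0.2908 -1.091   2.2089 -0.1865  0.265  -0.9432]
```

View pics/s5.png

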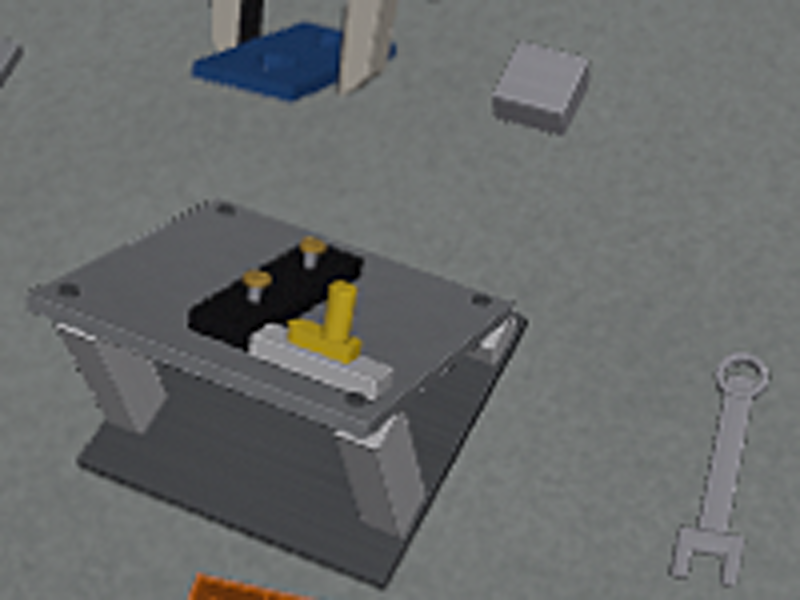

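View pics/t5.png

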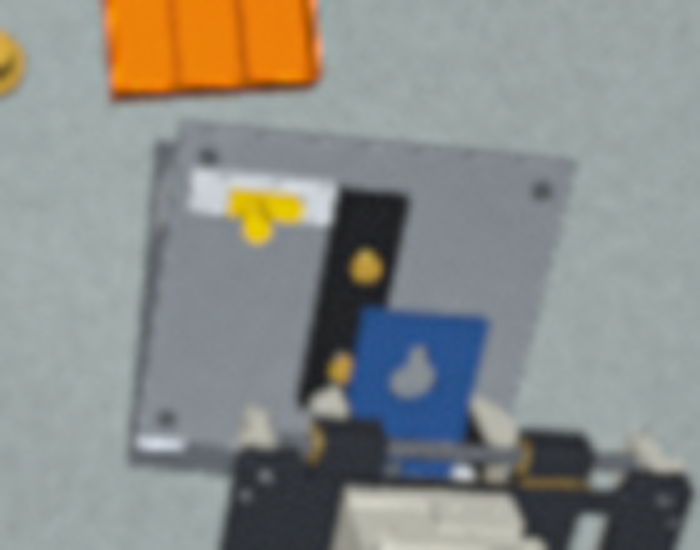

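Run:
```python
from h import *
np.set_printoptions(precision=2,suppress=True)
print(proj('top',[fp(.071,.028,.134),fp(.071,-.028,.134),fp(.054,0,.134)]))
print('seen',(np.array([[362,308],[488,320],[418,350]])+.5)/5-.5+[275,125])
print(proj('scene',[fp(.071,.028,.134),fp(.071,-.028,.134)]),(np.array([[292,92],[194,65]])+.5)/4-.5+[85,110])
print(manip.current_tool_pos()-fp(.016,0,.12))
m=R.from_quat(manip.current_tcp_rot()).as_matrix(); print(np.c_[m[:,0]@RF, m[:,2]@RF])
# current screw preds
print(proj('top',[fp(.038,0,.0138),fp(-.022,0,.0138)]),proj('scene',[fp(.038,0,.0138),fp(-.022,0,.0138)]))
```

```text
[[348.98 188.1 ]
 [373.81 189.9 ]
 [359.88 195.73]]
seen [[347.  186.2]
 [372.2 188.6]
 [358.2 194.6]]
[[157.25 130.93]
 [131.96 124.38]] [[157.62 132.62]
 [133.12 125.88]]
[0. 0. 0.]
[[ 0.  0.]
 [-1.  0.]
 [-0. -1.]]
[[347.79 178.09]
 [343.48 198.7 ]] [[148.8  179.36]
 [162.7  170.98]]
```

Run:
```python
from h import *
np.set_printoptions(precision=5,suppress=True)
print((manip.current_tool_pos()-fp(.016,0,.12))@RF)
manip.servo_line(fp(.016,0,.035),vel=.15); st()
print(np.mean([(manip.current_tool_pos()-fp(.016,0,.035))@RF for _ in range(10)],0))
crop('scene','s6',105,245,135,235); crop('top','t6',295,395,140,220)
m=R.from_quat(manip.current_tcp_rot()).as_matrix(); print(np.c_[m[:,0]@RF, m[:,2]@RF])
print('top',proj('top',[fp(.071,.028,.049),fp(.071,-.028,.049),fp(.054,0,.049)]))
print(proj('scene',[fp(.071,.028,.049),fp(.071,-.028,.049),fp(-.039,.028,.049)]))
```

```text
[ 0.00118  0.00187 -0.00035]Traceback (most recent call last):
  File "<stdin>", line 4, in <module>
bench.PlanningError: the arm cannot follow that straight line within its joint ranges
```

Run:
```python
from h import *
np.set_printoptions(precision=3,suppress=True)
for x in (.016,0.):
  for z in(.12,.09,.06,.035,.01,-.006): print(x,z,manip.solve_ik(fp(x,0,z),q_face('y',-1)))
for z in(.12,.035,-.006): print('flip',z,manip.solve_ik(fp(.016,0,z),q_face('y',1)))
```

```text
0.016 0.12 [ 1.552  0.29  -1.09   2.21  -0.187  0.264 -0.943]
0.016 0.09 [ 1.388  0.341 -0.951  2.202 -0.125  0.2   -1.004]
0.016 0.06 [ 0.896  0.303 -0.416  2.199 -0.945  0.215 -0.246]
0.016 0.035 [ 0.687  0.341 -0.202  2.189 -1.247  0.232  0.031]
0.016 0.01 [ 1.379  0.681 -1.094  2.15   1.393  0.284 -2.397]
0.016 -0.006 [ 1.356  0.73  -1.089  2.137  1.499  0.311 -2.483]
0.0 0.12 [ 1.595  0.298 -1.118  2.241 -0.196  0.242 -0.915]
0.0 0.09 [ 1.132  0.258 -0.629  2.24  -0.779  0.227 -0.379]
0.0 0.06 [ 0.909  0.304 -0.415  2.23  -1.075  0.206 -0.101]
0.0 0.035 [ 0.7    0.344 -0.202  2.219 -1.375  0.23   0.174]
0.0 0.01 [ 1.394  0.685 -1.089  2.181  1.487  0.271 -2.479]
0.0 -0.006 [ 1.493  0.944 -1.304  2.164  1.651  0.542 -2.506]
flip 0.12 [ 1.552  0.29  -1.09   2.21  -0.187  0.264 -0.943]
flip 0.035 [ 1.42   0.607 -1.108  2.169  1.178  0.249  0.931]
flip -0.006 [ 1.356  0.73  -1.089  2.137  1.499  0.311  0.659]
```

Run:
```python
from h import *
np.set_printoptions(precision=3,suppress=True)
manip.move_pose([.53,.05,.24],q_down(1)); st()
manip.move_pose([.578,.138,.10],q_down(1)); st()
manip.servo_line([.578,.138,.0375],vel=.12); st()
effector.open_jaws()
manip.servo_line([.578,.138,.11],vel=.25); st()
print(manip.current_q(), manip.solve_ik([.578,.138,.12],q_down(-1)),manip.solve_ik([.578,.138,.036],q_down(-1)),manip.solve_ik([.54,.06,.2],q_down(-1)))
```

```text
t 19.73 p [0.53  0.049 0.239] f [ 0.03 -0.4  -1.54] gap 0.0554
t 20.45 p [0.578 0.137 0.1  ] f [-0.54 -0.73 -0.2 ] gap 0.0557
t 21.12 p [0.578 0.137 0.037] f [ 0.1  -1.74  2.21] gap 0.0558
t 22.34 p [0.579 0.138 0.111] f [-0.12 -0.45 -0.67] gap 0.0920
[ 0.444  0.753 -1.024  1.776  0.74   1.05  -0.858] [ 0.612  1.125 -1.497  1.766  1.143  1.421  2.036] [ 0.586  1.218 -1.399  1.801  1.257  1.333  1.995] [ 0.773  0.673 -1.298  1.831  0.7    1.198  2.39 ]
```

Run:
```python
from h import *
np.set_printoptions(precision=3,suppress=True)
manip.move_pose([.578,.138,.12],q_down(-1)); st()
manip.servo_line([.578,.138,.037],vel=.2); st()
effector.close(25); st()
manip.servo_line([.578,.138,.12],vel=.2); st()
crop('scene','s7',250,430,150,290)
print(manip.current_q())
for z in(.2,.12,.09,.06,.035,.01,-.006): print(z,manip.solve_ik(fp(.016,0,z),q_face('y',1)))
print(manip.solve_ik(fp(-.03,0,.15),q_face('y',1)))
```

```text
t 24.79 p [0.578 0.138 0.12 ] f [ 0.16 -1.18  0.87] gap 0.0919
t 25.36 p [0.578 0.139 0.037] f [-0.06  0.03  0.96] gap 0.0918
t 26.02 p [0.578 0.138 0.037] f [-0.16 -0.12  2.56] gap 0.0555
t 26.59 p [0.578 0.137 0.119] f [-0.2   0.38 -1.27] gap 0.0558
s7 scale 4 origin 250 150
[ 0.608  1.101 -1.471  1.767  1.122  1.396  2.047]
0.2 [-0.463 -0.151  1.043  2.265 -0.453  0.482  2.443]
0.12 [ 1.77   0.545 -1.444  2.207  0.783  0.368  1.316]
0.09 [ 1.681  0.658 -1.411  2.197  1.091  0.411  1.049]
0.06 [ 1.608  0.761 -1.383  2.182  1.309  0.465  0.874]
0.035 [ 1.538  0.792 -1.32   2.167  1.411  0.457  0.788]
0.01 [ 1.477  0.832 -1.267  2.148  1.51   0.458  0.708]
-0.006 [ 1.442  0.86  -1.239  2.135  1.571  0.464  0.661]
[ 1.983  0.459 -1.535  2.302  0.478  0.306  1.641]
```

View pics/s7.png

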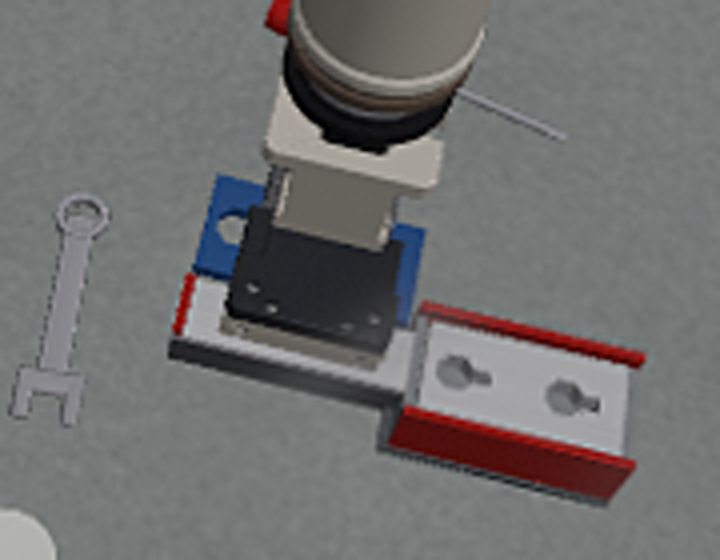

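Run:
```python
from h import *
np.set_printoptions(precision=4,suppress=True)
c=None
manip.servo_line([.55,.08,.26],vel=.3)
manip.move_pose(fp(.016,0,.12),q_face('y',1)); st()
print(manip.current_q())
manip.servo_line(fp(.016,0,.035),vel=.15); st()
print(np.mean([(manip.current_tool_pos()-fp(.016,0,.035))@RF for _ in range(10)],0))
crop('scene','s6',105,245,135,235); crop('top','t6',295,395,140,220)
m=R.from_quat(manip.current_tcp_rot()).as_matrix(); print(np.c_[m[:,0]@RF, m[:,2]@RF])
print('top',proj('top',[fp(.071,.028,.049),fp(.071,-.028,.049),fp(.054,0,.049)]))
print(proj('scene',[fp(.071,.028,.049),fp(.071,-.028,.049),fp(-.039,-.028,.049)]))
```

```text
t 28.53 p [ 0.5282 -0.2344  0.2109] f [ 0.43  0.52 -1.2 ] gap 0.0555
[ 1.7245  0.4495 -1.3489  2.2073  0.5006  0.3017  1.5679]
t 29.61 p [ 0.5768 -0.2354  0.1415] f [ 0.07  1.11 -2.06] gap 0.0554
[ 0.0005  0.0009 -0.0002]
s6 scale 5 origin 105 135
t6 scale 7 origin 295 140
[[-0.0005  0.0003]
 [ 1.      0.    ]
 [ 0.     -1.    ]]
top [[341.8086 171.4872]
 [364.649  173.2022]
 [351.9163 178.6598]]
[[153.8306 171.9372]
 [129.504  164.9021]
 [156.6655 151.117 ]]
```

View pics/s6.png

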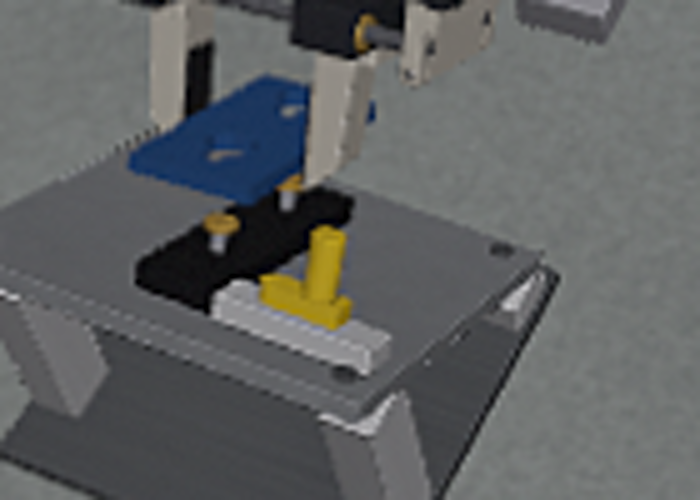

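View pics/t6.png

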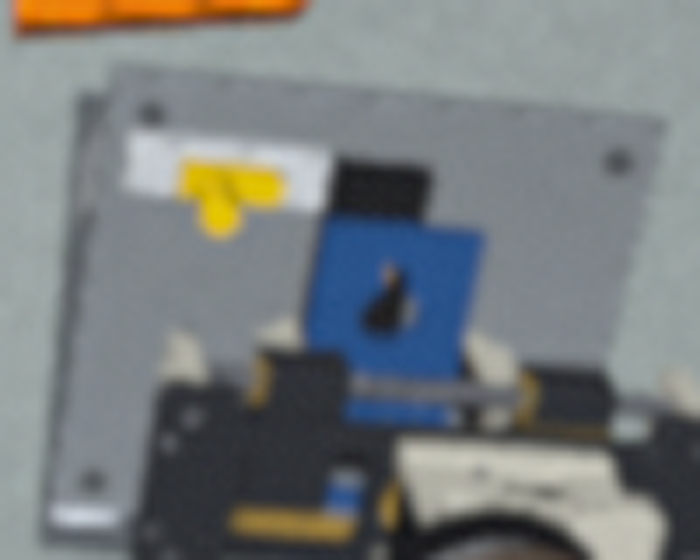

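```bash
cat > meas.py <<'E'
from h import *
np.set_printoptions(precision=4,suppress=True)
def onf(n,p,h):
    e,r=ray(n,p); nn=RF[:,2]; return ((e+r*((nn@(O+nn*h-e))/(r@nn))[:,None])-O)@RF
def edges(im,rows,x0,x1,ch):
    L=[];Rr=[]
    for y in rows:
        v=ch(im[y,x0:x1].astype(float)); lev=v.max()*.5+np.median(np.r_[v[:3],v[-3:]])*.5
        i=np.where(v>lev)[0]; a,b=i[0],i[-1]
        if a==0 or b==len(v)-1: continue
        L.append([x0+a-(v[a]-lev)/(v[a]-v[a-1]),y]); Rr.append([x0+b+(v[b]-lev)/(v[b]-v[b+1]),y])
    return np.array(L),np.array(Rr)
blue=lambda p:p[:,2]-p[:,0]
def plate_top(im,rows,h,x0=330,x1=375):
    L,Q=edges(im,rows,x0,x1,blue); a,b=onf('top',L,h),onf('top',Q,h)
    print('L',np.polyfit(a[:,0],a[:,1],1),a[:,1].mean(),'R',np.polyfit(b[:,0],b[:,1],1),b[:,1].mean(),'mid',(a[:,1].mean()+b[:,1].mean())/2)
E
python3 - <<'E'
from meas import *
T=viewer.get_image('top')
plate_top(T,range(175,186),.049)
# upper edge
pts=[]
for x in range(344,362):
    v=blue(T[163:182,x].astype(float)); lev=.5*(v[:4].mean()+v[-6:].max()); i=np.where(v>lev)[0][0]; pts.append([x,163+i-(v[i]-lev)/(v[i]-v[i-1])])
w=onf('top',pts,.049); print('upper edge x',w[:,0].mean(),np.polyfit(w[:,1],w[:,0],1))
S=viewer.get_image('scene'); m=(blue(S[140:180,120:185].reshape(-1,3).astype(float))>35).reshape(40,65)
cv2.imwrite('pics/m.png',cv2.resize(m.astype(np.uint8)*255,None,fx=8,fy=8,interpolation=0))
print(manip.current_clock())
E
```

```text
L [0.0093 0.029 ] 0.02947217616272947 R [ 0.0107 -0.027 ] -0.026476324147716845 mid 0.0014979260075063134
upper edge x 0.07300054652350843 [0.0544 0.0729]
29.8083
```

View pics/m.png

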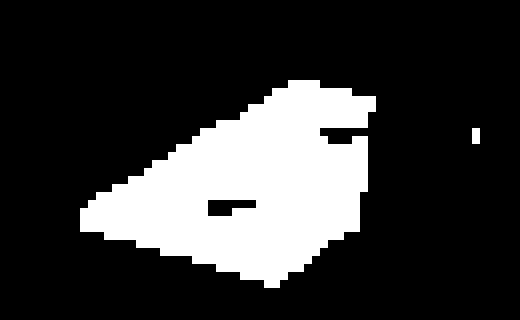

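Run:
```python
from meas import *
S=cv2.imread('pics/s6.png')  # not raw; re-take
S=viewer.get_image('scene')
pts=[]
for x in range(134,155):
    v=blue(S[142:172,x].astype(float)); lev=.5*(v[:3].mean()+np.median(v[v>40])); i=np.where(v>lev)[0][0]
    pts.append([x,142+i-(v[i]-lev)/(v[i]-v[i-1])])
w=onf('scene',pts,.049); print('scene -y edge',w[:,1].mean(),np.polyfit(w[:,0],w[:,1],1))
# near bottom/top end lower outline (bottom edge of end face at h=.041, x=.071)
pts=[]
for x in range(132,152):
    col=S[158:185,x].astype(float); v=blue(col); i=np.where(v>35)[0][-1]; pts.append([x,158+i+.5])
w=onf('scene',pts,.041); print('scene end x',w[:,0].mean(),np.polyfit(w[:,1],w[:,0],1))
print([round(float(np.mean([((manip.current_tool_pos()-O)@RF)[k] for _ in range(20)])),5) for k in range(3)])
```

```text
scene -y edge -0.031064359893443687 [ 0.0506 -0.0315]
scene end x 0.06817915567710002 [-0.0052  0.0682]
[0.01615, -0.00024, 0.03524]
```

Run:
```python
from meas import *
manip.servo_line(fp(.014,-.0015,.014),vel=.08); st()
T=crop('top','t8',320,390,155,205); crop('scene','s8',115,215,145,215)
plate_top(T,range(171,178),.028)
pts=[]
for x in range(344,359):
    v=blue(T[158:180,x].astype(float)); lev=.5*(v[:4].mean()+np.median(v[v>40])); i=np.where(v>lev)[0][0]; pts.append([x,158+i-(v[i]-lev)/(v[i]-v[i-1])])
w=onf('top',pts,.028); print('upper edge x',w[:,0].mean(),np.polyfit(w[:,1],w[:,0],1), 'exp .069')
```

```text
t 30.27 p [ 0.5865 -0.2374  0.1229] f [ 0.7   0.4  -0.19] gap 0.0556
t8 scale 11 origin 320 155
s8 scale 8 origin 115 145
L [0.0273 0.026 ] 0.027520567150777116 R [ 0.027  -0.0292] -0.027607878775104944 mid -4.365581216391433e-05
upper edge x 0.07079402062271364 [0.0535 0.0707] exp .069
```

View pics/t8.png

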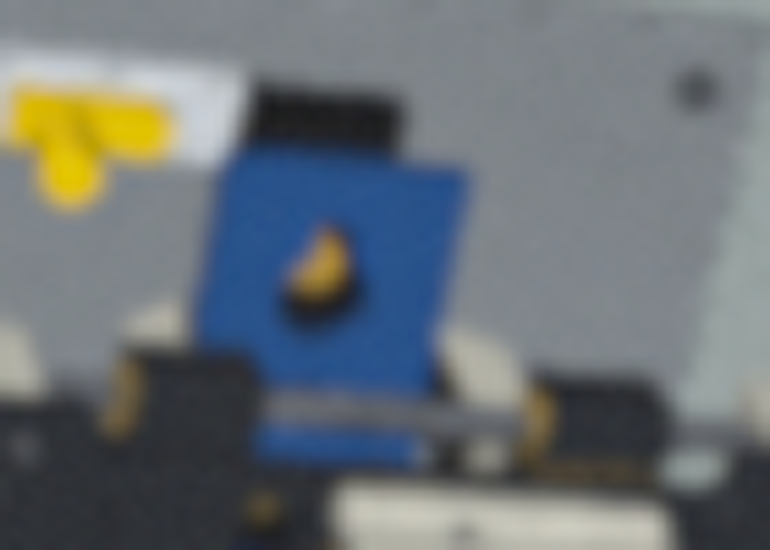

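View pics/s8.png

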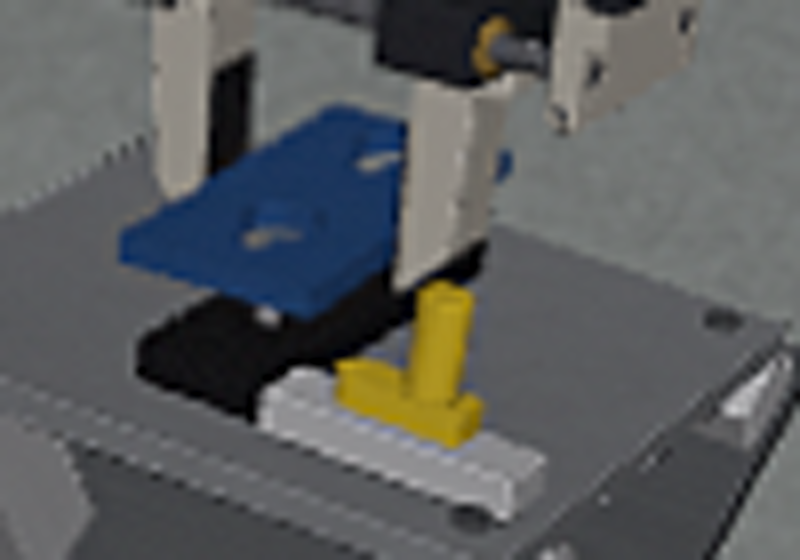

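Run:
```python
from meas import *
T=viewer.get_image('top')
A=T[172:188,338:366].astype(int)
print('blueness');print((A[:,:,2]-A[:,:,0]))
print('red');print(A[:,:,0])
```

```text
blueness
[[  14   34   70   95   99   96   97   98   95   97   97   97   98   97
    97   98   98   96   97   98   97   98   98   84   55   27   13   11]
 [  15   36   75   96   97   98   98   95   97   98   98   97   97   98
    99   98   98   98   98   96   97   97   95   81   48   21   12   11]
 [  17   42   80   97   98   99   96   98   97  100   95   86   87   92
    96  100   96   98   97   97   97  100   94   74   42   18   12   12]
 [  22   50   84   96   98   98   98   97  101   99   74   42   44   68
    89   98   99  100   96   95   98   98   92   69   37   16   12   11]
 [  28   60   90   98   99   98   98  101  100   90   41  -19  -28   26
    81   98   98   99   95   99   98  100   90   62   29   15   11   11]
 [  32   67   94   99   98   97   99  101   96   71    7  -65  -81  -10
    74   99  100   97   98   98  100   97   86   55   26   13   10   10]
 [  35   75   95   98   96   98  100   96   72   29  -34  -93 -102  -30
    64   97  100   98   99   98   98   97   82   49   21   11   11   10]
 [  41   77   96   99   97   97   97   80   34  -26  -77 -109 -101  -36
    
[... 2406 characters left out ...]
 59  44  41  40  41  43  39  38  42  51  57  51  40  32  34  35  41  41
   41  40  40  51  82 114 127 127 129 129]
 [ 56  41  39  40  41  41  41  38  35  35  31  34  33  36  36  38  41  42
   41  38  38  61  93 125 134 130 127 130]
 [ 57  41  42  39  41  43  41  39  37  35  37  35  37  40  40  40  41  43
   40  40  45  73 114 141 145 138 133 131]
 [ 59  44  41  40  41  41  42  39  38  37  38  36  40  42  37  41  43  40
   41  39  49  87 133 161 163 153 144 138]
 [ 58  44  42  42  44  40  41  41  38  42  40  40  40  40  43  40  42  40
   39  39  52  88 137 169 177 170 163 152]
 [ 47  43  45  43  43  41  42  40  38  41  41  41  39  40  40  42  40  43
   40  38  45  76 126 163 177 178 175 164]]
```

Run:
```python
from meas import *
a=np.linspace(0,2*np.pi,60)
for xp in(.012,.014,.016,.018,.020):
    p=proj('top',[fp(xp+.022+.0105*np.cos(t),.0105*np.sin(t),.028) for t in a]); print(xp,'hole cols',p[:,0].min(),p[:,0].max(),'rows',p[:,1].min(),p[:,1].max())
p=proj('top',[fp(.038+.007*np.cos(t),.007*np.sin(t),.0138) for t in a]);print(p.min(0),p.max(0))
for h in (.026,.028,.030,.032): print(h, proj('top',[fp(.014+.055,0,h)]))
```

```text
0.012 hole cols 344.4339983652619 352.82855454255775 rows 178.28655626242923 185.77772178576262
0.014 hole cols 344.57991495558696 352.98267546051756 rows 177.5669499415507 185.07310624914336
0.016 hole cols 344.72604943737883 353.1370222053955 rows 176.8459086967055 184.367082553824
0.018 hole cols 344.8724018592745 353.2915947950401 rows 176.1234300500939 183.65964817356175
0.02 hole cols 345.0189722659551 353.4463932428636 rows 175.39951152965088 182.95080058636114
[345.0272 175.5985] [350.5611 180.5639]
0.026 [[351.1168 169.0382]]
0.028 [[351.2862 169.3837]]
0.03 [[351.4562 169.7305]]
0.032 [[351.6269 170.0786]]
```

Run:
```python
from meas import *
z=.012
f0=np.mean([manip.current_force() for _ in range(10)],0)@RF; print('f0',f0)
while z>-.012:
    z-=.0015; manip.servo_line(fp(.0125,-.0013,z),vel=.06)
    f=np.mean([manip.current_force() for _ in range(6)],0)@RF-f0; print('%.4f'%z,f.round(2), (((manip.current_tool_pos()-O)@RF)*1e3).round(1))
    if f[2]>5 or abs(f[:2]).max()>6: break
st()
T=crop('top','t9',320,390,155,205); crop('scene','s9',115,215,145,215)
```

```text
f0 [-0.1364  0.6869 -1.1631]
0.0105 [-1.   -0.8  -0.37] [12.5 -1.4 10.7]
0.0090 [-1.13  0.18  0.51] [12.6 -1.3  9.1]
0.0075 [-0.1  -0.05  0.01] [12.8 -1.   7.4]
0.0060 [ 0.17 -0.41 -0.15] [12.8 -1.   5.9]
0.0045 [ 1.14  0.78 -0.62] [12.8 -1.   4.4]
0.0030 [ 1.44  0.62 -0.95] [12.8 -1.1  2.9]
0.0015 [ 1.69  1.66 -0.66] [12.7 -1.1  1.4]
0.0000 [ 1.43  1.66 -0.11] [12.7 -1.1 -0.1]
-0.0015 [ 1.58  1.24 -0.43] [12.6 -1.1 -1.6]
-0.0030 [ 1.88  2.18 -1.04] [12.5 -1.2 -3.1]
-0.0045 [1.15 2.05 2.02] [12.3 -1.3 -4.5]
-0.0060 [0.72 1.32 9.03] [12.3 -1.3 -5.8]
t 33.42 p [ 0.5966 -0.2372  0.1057] f [-3.89  1.94  6.88] gap 0.0555
t9 scale 11 origin 320 155
s9 scale 8 origin 115 145
```

View pics/t9.png

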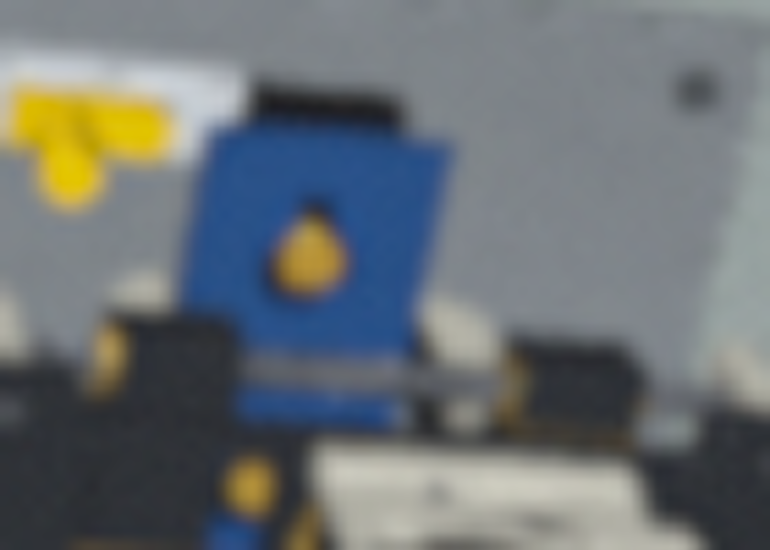

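View pics/s9.png

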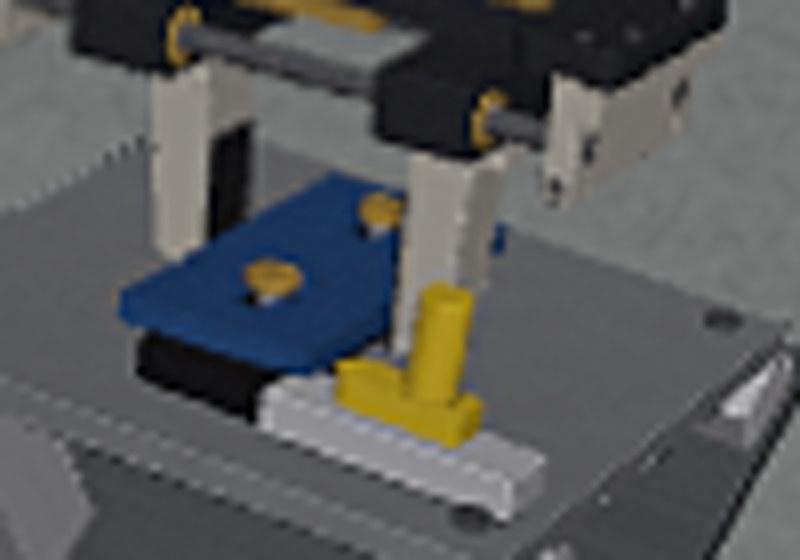

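Run:
```python
from meas import *
T=viewer.get_image('top'); plate_top(T,range(168,175),.008)
x=.0125
while x>-.0085:
    x-=.0015; manip.servo_line(fp(x,-.0013,-.0050),vel=.06)
    f=np.mean([manip.current_force() for _ in range(6)],0)@RF; print('%.4f'%x,f.round(2), (((manip.current_tool_pos()-O)@RF)*1e3).round(1))
    if f[0]>9 or abs(f[1])>8: break
st()
T=crop('top','t10',320,390,155,205); crop('scene','s10',115,215,145,215)
```

```text
L [0.0842 0.023 ] 0.027289495201597586 R [-0.0887 -0.0239] -0.028838840819978732 mid -0.0007746728091905727
0.0110 [-1.05  0.75 -2.16] [10.  -2.2 -5.1]
0.0095 [-1.77 -0.6  -3.44] [ 8.8 -2.  -5.1]
0.0080 [ 0.21 -0.94 -4.09] [ 7.8 -1.7 -5. ]
0.0065 [ 0.89 -0.45 -5.3 ] [ 6.8 -1.4 -5. ]
0.0050 [ 1.29 -1.3  -6.01] [ 5.5 -1.1 -5. ]
0.0035 [ 2.2  -1.16 -6.39] [ 4.1 -1.  -5. ]
0.0020 [ 1.92  0.29 -7.42] [ 2.8 -0.9 -5. ]
0.0005 [ 3.56 -1.05 -6.64] [ 1.4 -0.8 -5. ]
-0.0010 [ 4.35  0.17 -9.9 ] [ 1.3 -0.8 -5. ]
-0.0025 [  7.11  -0.89 -11.71] [ 1.3 -0.8 -5. ]
-0.0040 [ 10.28   0.35 -14.12] [ 1.2 -0.8 -5. ]
t 36.33 p [ 0.587  -0.2357  0.1001] f [16.52 -0.59 -5.68] gap 0.0557
t10 scale 11 origin 320 155
s10 scale 8 origin 115 145
```

View pics/t10.png

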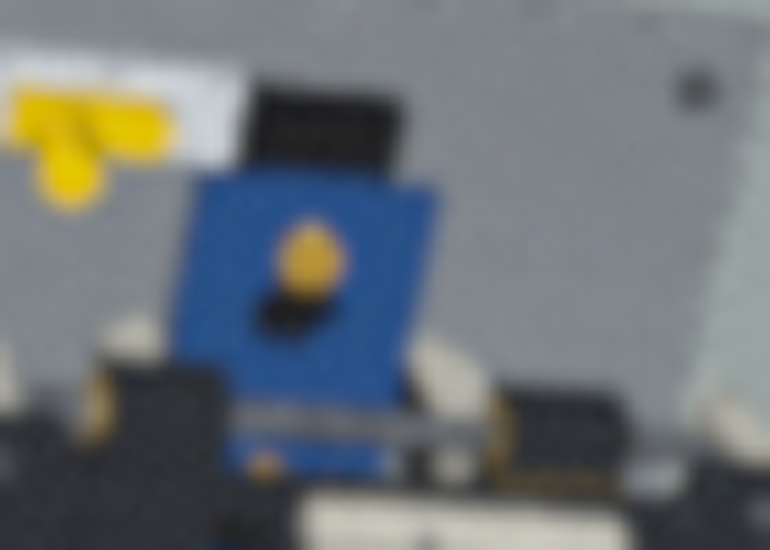

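View pics/s10.png

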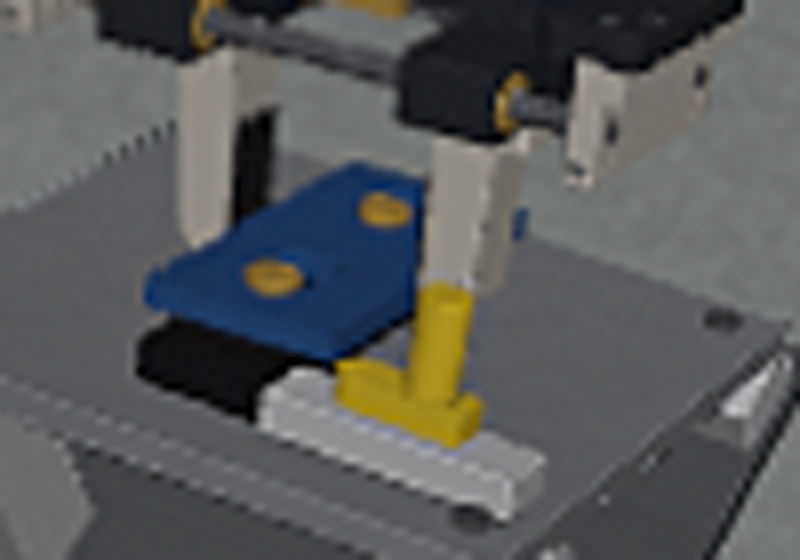

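```bash
cat >> meas.py <<'E'
def upper(T,h,c0=342,c1=357):
    pts=[]
    for x in range(c0,c1):
        v=blue(T[160:182,x].astype(float)); lev=.5*(v[:3].mean()+np.median(v[v>40])); i=np.where(v>lev)[0][0]; pts.append([x,160+i-(v[i]-lev)/(v[i]-v[i-1])])
    w=onf('top',pts,h); k=np.polyfit(w[:,1],w[:,0],1); print('upper edge x',w[:,0].mean(),k); return w
E
python3 - <<'E'
from meas import *
T=viewer.get_image('top')
upper(T,.008);upper(T,.010)
plate_top(T,range(172,184),.008)
A=T[176:188,336:362].astype(int); print(A[:,:,2]-A[:,:,0])
for h in(.008,):
  for xp in (0,.004):
    print(xp,proj('top',[fp(xp+.022-.0105,0,h),fp(xp+.055,.02,h),fp(xp+.055,-.02,h)]))
print((manip.current_tool_pos()-O)@RF, R.from_quat(manip.current_tcp_rot()).as_matrix().T@RF)
E
```

```text
upper edge x 0.057174442093218536 [0.0371 0.0572]
upper edge x 0.05807232075646139 [0.0371 0.0581]
L [-0.0054  0.0275] 0.027318066278144617 R [ 0.0513 -0.0301] -0.028099847095959588 mid -0.00039089040890748564
[[  30   63   88   97   97   96   95   96   89   45  -17  -61  -77  -49
    15   71   97   97   95   95   96   92   77   44   19   11]
 [  33   69   93   98   97   96   97   99   77   10  -65 -107 -119  -98
   -35   43   91   97   96   95   95   90   70   38   17   11]
 [  38   76   96   96   96   96   96   97   68   -7  -85 -122 -130 -117
   -63   26   87   99   98   96   98   91   63   32   14   11]
 [  46   79   96   96   95   94   97   97   68   -9  -88 -120 -125 -110
   -54   30   88   96   96   96   96   88   57   24   13   12]
 [  53   84   96   95   96   95   95   94   69   -3  -75 -102 -104  -78
   -15   56   96   97   95   96   95   81   50   22   11   11]
 [  62   90   95   93   93   94   91   80   58    6  -42  -61  -63  -35
    30   80   98   98   96   97   93   74   43   18   11   11]
 [  68   92   97   94   93   91   82   60   29    8   -8  -18  -18    6
    55  
[... 274 characters left out ...]
  93   95   96   95   83   49   20   11   11   11]
 [  81   96   97   96   95   95   85   67   50   43   38   47   68   82
    91   93   95   93   98   93   74   36   10    4    6   11]
 [  76   92   93   92   92   92   93   84   77   70   68   73   85   95
    98   96   95   94   94   91   62   22   -2   -6   -1    4]
 [  57   70   72   73   81   93   96   95   91   90   87   89   92   96
    96   96   95   95   96   89   54   11   -9  -11   -9   -5]]
0 [[345.4247 186.2877]
 [340.773  170.4507]
 [356.3613 171.6203]]
0.004 [[345.7109 184.912 ]
 [341.0536 169.0125]
 [356.6712 170.1883]]
[ 0.0012 -0.0008 -0.005 ] [[-0.0018  1.      0.0016]
 [ 1.      0.0018  0.007 ]
 [ 0.0069  0.0016 -1.    ]]
```

Run:
```python
from meas import *
for x,z in((.0012,-.005),(.0012,-.0065),(-.001,-.0062),(-.003,-.0062),(-.0045,-.0062)):
    manip.servo_line(fp(x,-.0008,z),vel=.06)
    f=np.mean([manip.current_force() for _ in range(6)],0)@RF; print('%.4f %.4f'%(x,z),f.round(2), (((manip.current_tool_pos()-O)@RF)*1e3).round(1))
    if f[0]>12: break
T=viewer.get_image('top'); upper(T,.008); plate_top(T,range(172,184),.008)
st()
```

```text
0.0012 -0.0050 [ 2.67 -1.23 -7.08] [ 2.3 -0.5 -5. ]
0.0012 -0.0065 [ 1.66 -0.8   3.71] [ 1.8 -0.5 -6.1]
-0.0010 -0.0062 [ 5.75  0.85 -0.24] [ 1.2 -0.4 -5.9]
-0.0030 -0.0062 [10.6   0.48 -2.3 ] [ 1.1 -0.4 -5.9]
-0.0045 -0.0062 [12.72 -0.36 -3.23] [ 1.1 -0.5 -5.9]
upper edge x 0.0574213779036171 [0.0264 0.0574]
L [0.0015 0.0278] 0.027897930575576393 R [ 0.0367 -0.0289] -0.027515438719337076 mid 0.00019124592811965886
t 37.77 p [ 0.5875 -0.2353  0.0993] f [12.08 -0.85  4.59] gap 0.0556
```

Run:
```python
from meas import *
manip.servo_line(fp(.0012,-.0005,-.0055),vel=.06)
effector.open_jaws(); st()
manip.servo_line(fp(.0012,-.0005,.06),vel=.2)
manip.servo_line(fp(-.09,-.0005,.12),vel=.3); st()
T=crop('top','t11',320,390,155,205); S=crop('scene','s11',115,215,145,215)
np.save('T11.npy',T);np.save('S11.npy',S)
upper(T,.008); plate_top(T,range(172,184),.008)
print(manip.current_q())
for s in(1,-1): print(s,manip.solve_ik(fp(.075,0,.012),q_face('y',s)),manip.solve_ik(fp(.064,.09,.018),q_face('x',s)),manip.solve_ik(fp(.064,.09,.018),q_face('y',s)))
```

```text
t 38.80 p [ 0.5874 -0.2354  0.0997] f [ 0.08  0.46 -0.23] gap 0.0918
t 39.92 p [ 0.4411 -0.2274  0.1502] f [1.   0.25 0.41] gap 0.0919
t11 scale 11 origin 320 155
s11 scale 8 origin 115 145
upper edge x 0.05797591531099024 [0.0539 0.058 ]
L [0.0017 0.0283] 0.028352665024310993 R [ 0.0354 -0.0288] -0.027436668281966173 mid 0.0004579983711724099
[ 1.9327  0.6055 -1.4536  2.4029  1.1284  0.2614  1.0993]
1 [ 1.3101  0.6569 -1.0862  2.0348  1.0876  0.3313  1.0033] [ 1.1773  0.566  -1.0891  2.1321  1.3124  0.3246 -0.9693] [ 1.1772  0.5659 -1.0889  2.1321  1.3123  0.3245  0.6016]
-1 [ 0.6291  0.3929 -0.202   2.0542 -0.9028  0.2337 -0.3605] [ 1.122   0.5193 -1.0082  2.1333  1.2374  0.2688  2.2209] [ 0.0805  0.3212  0.2333  2.164  -1.295   0.2414 -0.166 ]
```

View pics/t11.png

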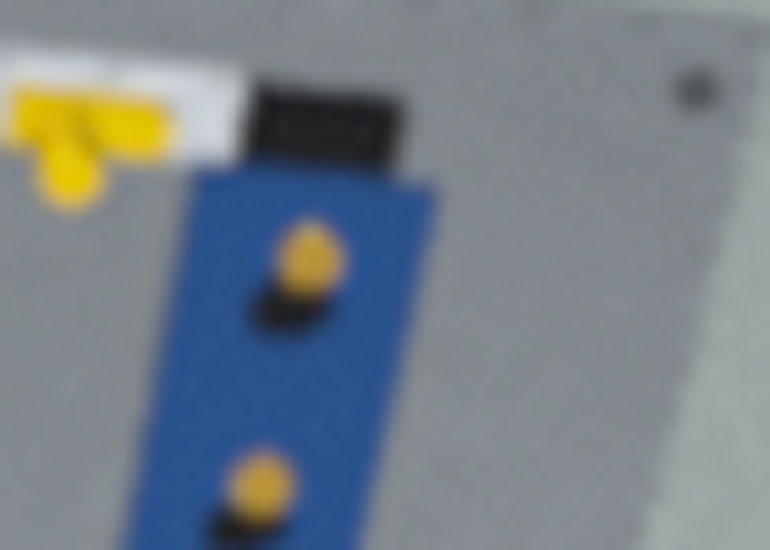

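View pics/s11.png

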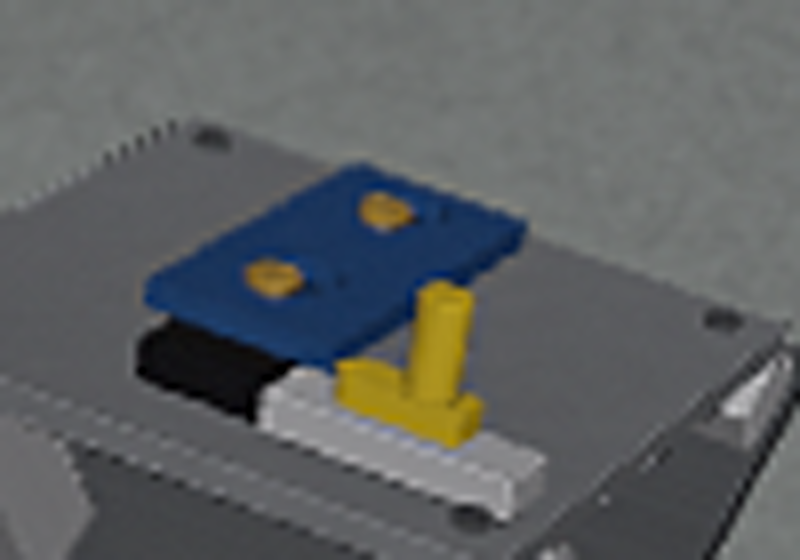

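Run:
```python
from meas import *
T=np.load('T11.npy');S=np.load('S11.npy')
def vedge(n,im,cols,r0,r1,h,first):
    pts=[]
    for x in cols:
        v=blue(im[r0:r1,x].astype(float)); lev=.5*(np.median(v[v<25])+np.median(v[v>60])) if n=='top' else .5*(np.median(v[v<15])+np.median(v[v>40]))
        idx=np.where(v>lev)[0]
        if first: i=idx[0]; pts.append([x,r0+i-(v[i]-lev)/(v[i]-v[i-1])])
        else: i=idx[-1]; pts.append([x,r0+i+(v[i]-lev)/(v[i]-v[i+1])])
    w=onf(n,pts,h); return w
hi=vedge('top',T,range(342,356),160,190,.008,True); 
lo=vedge('top',T,range(332,347),195,222,.004,False)
for nm,w in(('hi',hi),('lo',lo)):
    k=np.polyfit(w[:,1],w[:,0],1); r=w[:,0]-np.polyval(k,w[:,1]); print(nm,np.median(w[:,0]),w[:,1].mean(),k,abs(r).max())
plate_top(T,range(174,206),.008,322,375)
# brass heads now
hsv=cv2.cvtColor(T,cv2.COLOR_RGB2HSV); m=cv2.inRange(hsv,(10,90,90),(24,255,235)); m[:,:340]=0;m[:170]=0;m[215:]=0
n,l,st_,c=cv2.connectedComponentsWithStats(m); print([(st_[i,4],c[i],onf('top',[c[i]],.0138)) for i in range(1,n) if st_[i,4]>8])
crop('top','t12',315,375,165,225,T)
```

```text
hi 0.0582922715440871 0.0007882703901730966 [0.0356 0.0581] 0.0007805021200253878
lo -0.05734134500495066 0.003677010368383296 [ 0.0538 -0.0575] 0.0010597744327515007
L [0.0027 0.0283] 0.02829812687591313 R [ 0.0007 -0.0277] -0.027672322994771074 mid 0.00031290194057102816
[(np.int32(22), array([347.5455, 178.5909]), array([[0.0366, 0.0004, 0.0138]])), (np.int32(666), array([474.6547, 204.7658]), array([[-0.0124, -0.3611,  0.0138]])), (np.int32(17), array([343.4118, 199.1176]), array([[-0.0233, -0.0001,  0.0138]]))]
t12 scale 10 origin 315 165
```

View pics/t12.png

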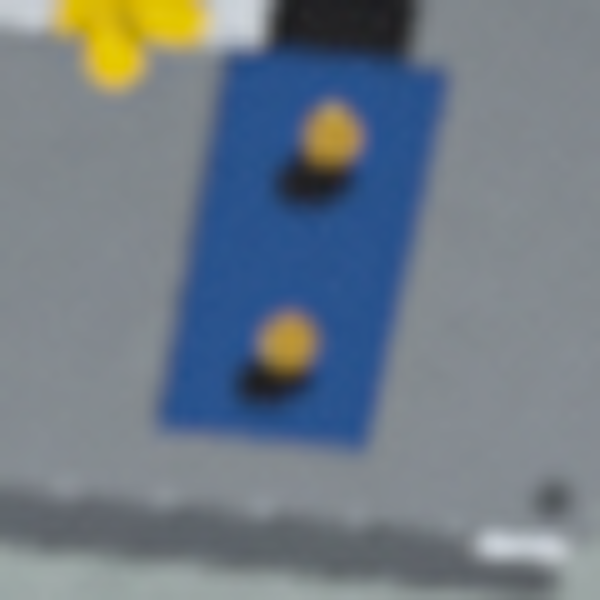

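Run:
```python
from meas import *
effector.close(10)
manip.move_pose(fp(.02,.10,.11),q_face('x',1)); st(); print(manip.current_q())
m=R.from_quat(manip.current_tcp_rot()).as_matrix(); print((m.T@RF).round(2))
manip.move_pose(fp(.065,.10,.07),q_face('x',1))
manip.servo_line(fp(.065,.10,.020),vel=.15); st()
S=crop('scene','s13',115,215,145,215)
```

```text
t 42.65 p [ 0.5434 -0.1372  0.2097] f [-0.02 -0.06 -0.84] gap 0.0008
[ 1.5001  0.2733 -1.2884  2.2815  0.4567  0.2072 -0.2077]
[[ 1.  0. -0.]
 [ 0. -1.  0.]
 [-0. -0. -1.]]
t 43.83 p [ 0.6314 -0.1414  0.1621] f [-0.1  -0.81 -0.18] gap 0.0003
s13 scale 8 origin 115 145
```

View pics/s13.png

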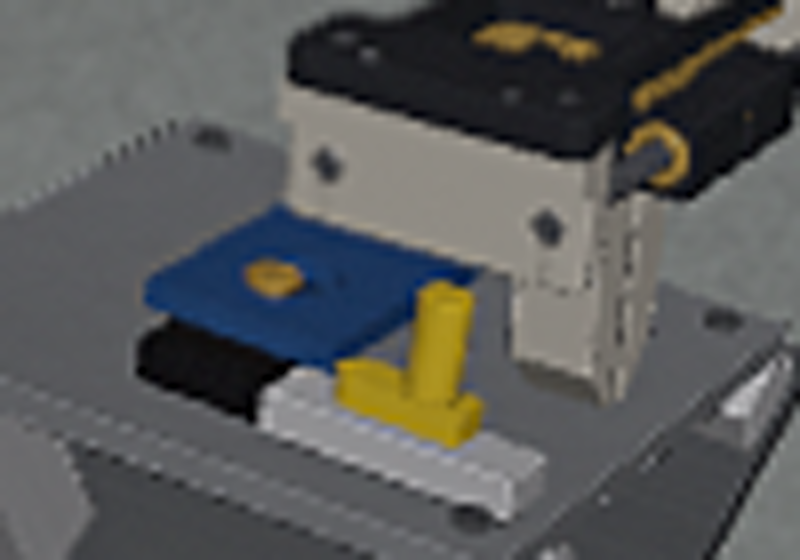

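Run:
```python
from meas import *
f0=np.mean([manip.current_force() for _ in range(8)],0)@RF
manip.servo_line(fp(.065,.082,.020),vel=.1)
y=.082
while y>.030:
    y-=.003 if y>.045 else .0015
    manip.servo_line(fp(.065,y,.020),vel=.08)
    f=np.mean([manip.current_force() for _ in range(4)],0)@RF-f0; print('%.4f'%y,f.round(2), (((manip.current_tool_pos()-O)@RF)*1e3).round(1))
    if abs(f).max()>7: break
st()
S=crop('scene','s14',115,215,145,215)
```

```text
0.0790 [-0.7  -0.32  0.91] [65.  79.3 20.1]
0.0760 [-1.01  0.04  1.59] [65.1 76.3 20. ]
0.0730 [-0.76  0.83  0.98] [65.  72.9 20. ]
0.0700 [-1.15  1.   -0.08] [64.9 69.6 20. ]
0.0670 [-1.37  0.98  0.01] [64.9 66.5 20. ]
0.0640 [-1.94  1.42  1.65] [64.9 63.6 20. ]
0.0610 [-2.25  1.27  0.52] [64.9 60.6 20. ]
0.0580 [-1.48  1.26  0.83] [64.9 57.6 20. ]
0.0550 [-0.7   1.    0.93] [65.  54.6 20. ]
0.0520 [-1.52  1.52  0.76] [65.  51.6 20. ]
0.0490 [-1.54  0.6   0.98] [65.  48.6 20. ]
0.0460 [-1.75  0.74  0.88] [65.  45.6 20. ]
0.0430 [-1.09  1.94  0.82] [65.  42.6 20. ]
0.0415 [-1.15  1.98  1.45] [65.  41.4 20. ]
0.0400 [-1.27  1.75  2.34] [65.  40.1 20. ]
0.0385 [-1.2   4.59  3.55] [65.  39.7 20. ]
0.0370 [-2.65  7.99  4.87] [65.  39.6 20. ]
t 48.47 p [ 0.6278 -0.2013  0.1591] f [-3.15  7.93  3.19] gap 0.0005
s14 scale 8 origin 115 145
```

View pics/s14.png

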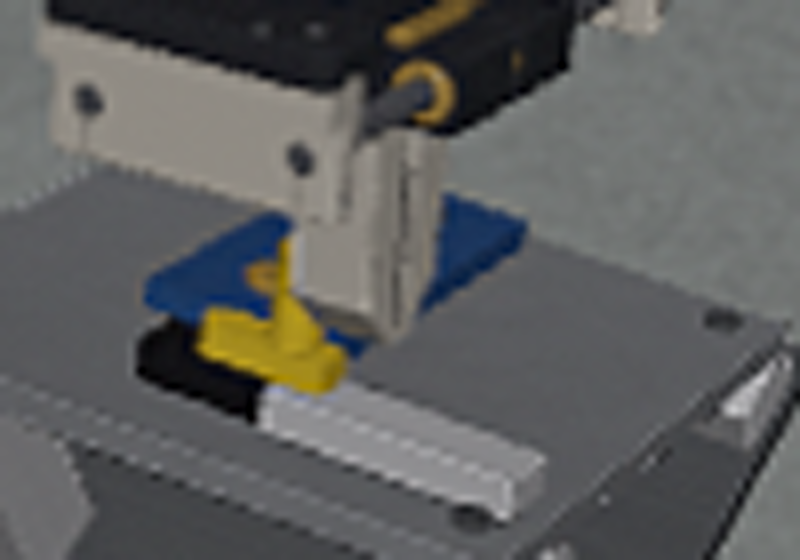

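Stop reached (force rises at y≈39 mm, as expected for the full 40 mm travel). I'll back off, retreat and check.

Run:
```python
from meas import *
manip.servo_line(fp(.065,.06,.020),vel=.15)
manip.servo_line(fp(.065,.06,.07),vel=.2)
manip.servo_line(fp(-.05,.06,.15),vel=.3); st()
T=crop('top','t15',315,375,155,215); S=crop('scene','s15',115,215,145,215)
X=tri([[0,0]],[[0,0]])
out=[]
for n,im in(('scene',S),('top',T)):
    hsv=cv2.cvtColor(im,cv2.COLOR_RGB2HSV); m=cv2.inRange(hsv,(24,150,120),(34,255,255)); print(n,cv2.connectedComponentsWithStats(m)[2:])
print('knob top exp y=.022',proj('scene',[fp(.064,.022,.038)]),proj('top',[fp(.064,.022,.038)]))
```

```text
Traceback (most recent call last):
bench.PlanningError: the arm cannot follow that straight line within its joint ranges
```

Run:
```python
from meas import *
p=manip.current_tool_pos(); manip.servo_line(p+np.array([-.03,.1,.10]),vel=.3); st()
T=crop('top','t15',315,375,155,215); S=crop('scene','s15',115,215,145,215)
print('knob top exp y=.022',proj('scene',[fp(.064,.022,.038)]),proj('top',[fp(.064,.022,.038)]))
```

```text
Traceback (most recent call last):
bench.PlanningError: the arm cannot follow that straight line within its joint ranges
```

Run:
```python
from meas import *
st()
manip.move_pose(fp(.02,.14,.11),q_face('x',1)); st()
T=crop('top','t15',315,375,155,215); S=crop('scene','s15',115,215,145,215)
crop('scene','s15full',0,512,0,384,S)
print('knob top exp y=.022',proj('scene',[fp(.064,.022,.038)]),proj('top',[fp(.064,.022,.038)]))
```

```text
t 49.22 p [ 0.6004 -0.1837  0.2013] f [-0.28 -0.25  0.18] gap 0.0005
t 49.70 p [ 0.5465 -0.0972  0.2119] f [-0.02 -0.46  0.14] gap 0.0006
t15 scale 10 origin 315 155
s15 scale 8 origin 115 145
s15full scale 1 origin 0 0
knob top exp y=.022 [[152.5586 175.1921]] [[342.8816 172.3188]]
```

View pics/s15.png

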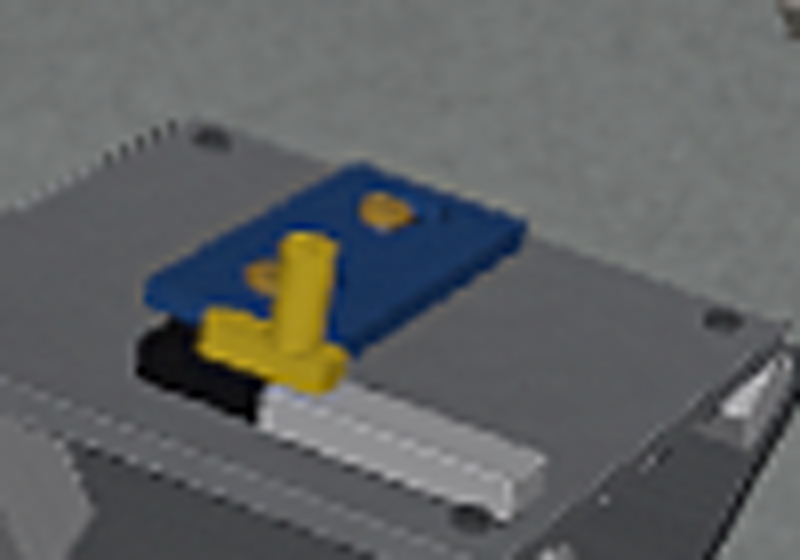

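View pics/s15full.png

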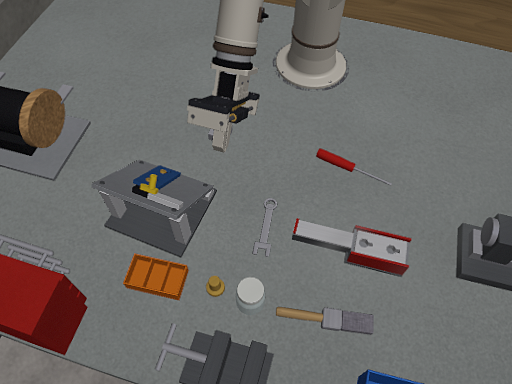

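View pics/t15.png

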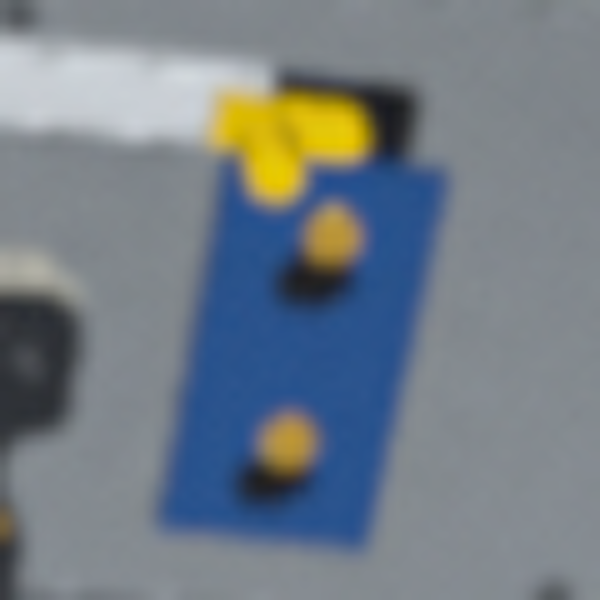

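```bash
python3 -c "
from h import *
print(manip.current_joint_velocities().round(3)); st(); manip.hand_in()"
```

```text
[ 0.002  0.015  0.002 -0.01  -0.004  0.003  0.   ]
t 49.80 p [ 0.5476 -0.0982  0.2125] f [-0.48 -0.01 -0.24] gap 0.0003
the job is handed in; nothing more can be done
```

I handed the job in at about 50 s of the 64 s allowed, with the plate hanging on both screws and the catch across above it. No verdict came back, so what follows rests on my own last checks.

**What I did**
- I slid the blue plate out to the end stop, where the push force rose, pinched it by its long edges and carried it to the stand.
- The first grasp could not reach the slope within the joint ranges. I put the plate back on the rest and gripped it again with the hand turned half round.
- I lowered it over both screw heads, slid it down to a firm stop and let go.
- I pushed the catch across to its stop and drew clear.

**What the last checks showed**
- **Plate:** it measured about 0.5 mm from home and about 0.3 mm sideways in the top view. I made that measurement after letting go and before pushing the catch. The last pictures showed no visible change, but I did not measure again.
- **Catch:** the knob was within 2 to 3 mm of its fully-across position.
- **Bench:** the spare plates and the other things looked untouched, and the hand was clear of everything.

**Checks that disagreed**
- While the plate was still gripped, its top edge seemed to read 2 to 4 mm above home. I had used the wrong height for that edge: the top camera sees the lower rim of that end. With the right height, the length came out at 109 mm, close to the true 110, and the plate read home.
- The scene camera's edge readings were off by up to about 3 mm and were not used for that last measurement.
- During the first pull down, the plate pressed against the screw heads with up to about 14 N. I lowered it slightly and pulled again before letting go.

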